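Set the ratchet stand to its third click and stand the column in its cup

TASK

Pull the holder cup of the ratchet stand up past exactly three clicks of the pawl, let it settle on that notch and let go of it. Then take the glass chromatography column from its sloping cradle and stand it upright in the cup, nipple up and fully down on the cup's floor; lower it in, do not drop it. Leave the holder on the third notch and do not push the beaker or the jar about.

Things in the scene. Friction and masses are not known exactly. Their poses are not given: they have to be found in the camera images.
- stand: the ratchet stand, fixed: a painted base plate 130 x 100 x 10 mm with an upright aluminium channel 56 mm deep, 44 mm wide, up to 100 mm high, open to the stand's +x side. Origin on the table under the post's axis, z up. The toothed post slides straight up in it. The spring pawl in the channel is clamped at a height that differs from start to start by up to 22 mm and is not measured: feel (or watch) the clicks
- holder (a joint): height of the toothed post with its cup above its lowest position, m, 0 to 0.11; starts at 0. The moving part weighs 0.3 kg. Pulled up from 0, the first click comes after 15 to 40 mm, the others 15 mm apart. Let go after a click, it settles on the pawl, within 4 mm of where it clicked. The pawl stops it going down again, so a click too many cannot be undone except by pushing the pawl aside
- cup_rim (a point): centre of the mouth of the grey holder cup on top of the post (138 mm above the table at its lowest; its z axis is up). The cup is a straight round sleeve, 52 mm outside diameter and 36 mm high; inside it is 34 mm wide with a funnel mouth that widens to about 44 mm at the rim. Under it are the 16 mm square post and, 2 mm below the cup at its lowest, the channel. Grip the cup from above to pull it up
- cup_floor (a point): centre of the cup's inner floor, on which the column must stand; 31 mm below cup_rim
- tooth3 (a point): third tooth from the top of the post, 6.5 x 14 x 4 mm, the point is its centre. After three clicks it bears on the pawl. Feel of each click: over some 8 mm of travel the upward pull rises by 2 to 4 N above the free pull (about 3 N: weight and guide friction), then drops by 8 to 11 N as the pawl snaps in under the tooth and for about 3 mm of travel pushes it up, then the free pull is back
- cradle: the cradle, fixed: a base plate 140 x 90 x 10 mm with a V-shaped aluminium trough, 65 mm long, that slopes at 0.61 rad (35 degrees) from vertical; its upper end leans to the cradle's -x side. Origin on the table under the middle of the base plate. The column's lower end rests on the trough's foot plate; its upper 55 mm stand free of the trough
- column_center (a point): the glass column, centre of its 120 mm long cylinder (half-way up, on the axis): diameter 30 mm all over, white end fittings, clear tube between, about 0.16 kg. Its z axis points along the column to the upper end, which bears a nipple 12 mm across and 8 mm high. At the start it lies in the cradle, leaning with it
- column_foot (a point): centre of the column's flat lower end face, 60 mm from column_center
- beaker: bystander: a glass beaker, 60 mm across, 75 mm high, origin under its centre
- jar: bystander: an amber jar, 64 mm across, 70 mm high, origin under its centre
Mind the look-alikes: they are no part of the job. What is shaped like the stand but black or orange is not meant.

How it is judged:
By the outcome, as a careful person would: the job done as asked, in the order asked, and still so for the second after the job is handed in, with the robot touching nothing.
It also fails if it takes over 72 s, if anything falls off the work surface, if the arm or the gripper's body presses on something with over 40 N, if the wrist force passes 120 N, or if a joint passes its speed limit or range.

ROBOT

A 7-joint arm with a two-finger parallel gripper is mounted at the origin on the work surface. World frame = base frame: x ahead of the robot, y to its left, z up, the work surface at z = 0. Lengths are in mm, angles in rad, forces in N, time in s.
With the tool pointing down it reaches from about 425 to 1025 mm from the base axis. Payload 9.4 kg.
Tool frame: the origin (TCP) lies between the finger pads; the fingertips stand 8 mm ahead of it and the grasp point (between the pads) lies 11 mm behind it (bot.tip_reach is the z of the fingertips in the tool frame, in mm); z points along the fingers, x is the direction in which the jaws open and shut, and the axes are right-handed (so a half turn about z gives the same grasp; the last joint's range is limited). The gripper opens to 85 mm and grips with 20 to 120 N. Pads are 22 mm wide; open, the fingers measure 114 mm over their backs; the gripper's body (76 mm by 85 mm) begins 54 mm behind the grasp point. The pads swing forward as they close: fully open they stand 13 mm farther back than shut.
Start: joints at [-0.077, 0.599, -0.003, 1.599, 0.002, 0.943, -0.08], TCP at [724.999, -0.007, 239.275] pointing down, gripper open.
Joint ranges: [-2.57, 2.57], [-0.35, 1.97], [-1.29, 1.29], [0.11, 2.56], [-1.05, 4.19], [0.11, 1.86], [-2.63, 2.63]. Speed limits (rad/s): [2.22, 2.22, 3.01, 3.01, 3.14, 3.14, 3.14].

INTERFACE

Orientations are given as a unit quaternion [w, x, y, z].
In Python, from plant import bot gives the robot as it stands.
- The arm moves only by the tool step_arm, never from a script. Its argument "motion" is a list of rows, each an object with "xyz": the shift along the tool's x, y, z in m, a list of three; "twist": the turn, a rotation vector about the tool's x, y, z in rad, a list of three; "hand": the closure, from 0 (fully open) to 1 (shut). In form: [{"xyz": [tx, ty, tz], "twist": [wx, wy, wz], "hand": hand}, ...]. A call has exactly 5 rows; each row is the pose to reach, as a shift and turn from the pose commanded when the call began, along the tool's axes at that moment; what a row does not reach only later rows make up. A row lasts 1/10 s, in which the tool goes at most 50 mm and 8.59 degrees, less where a joint would pass 70% of its speed; a pose out of reach is approached as far as the arm can. A call with a gripper value outside its range is refused whole. The fingers move at their own pace and stop on an object; "newtons" is the grip in N (left out, the last holds). Time passes only in rows, so rows that repeat a pose let the fingers close, or fill a call up. It gives the time, the measured TCP pose, the force and the opening at its end, in the units of the state.
- bot.sense(): the state, without advancing time (a new reading comes with each control period).
- bot.grab_frame(name): name is "scene" or "side" or "wrist"; returns (picture, depth): 420x560x3 uint8, red, green, blue; 420x560 float32, mm along the optical axis (not along the pixel's ray), 0 where there is no reading.
- bot.get_calibration(name): a dict with "fx", "fy", "cx", "cy" (pixels), "world_to_cam" (4x4, takes a point from world to camera coordinates). Camera axes: x right, y up, looking along -z (the intrinsics and any distortion apply to the point x, -y, -z); pixel columns grow to the right and rows downward; lengths in mm; the calibration is good to about 2 mm. A picture is of the moment at which its call begins: read the wrist's pose just before it. get_calibration takes no time and is no camera call; for the wrist camera it gives the pose at the moment of the call.
- bot.job_done(): hands the job in, once; it reports no verdict.
Trained networks look in the newest picture that a camera, given by its name, has taken for a name from the list of things; names that differ only in an ending like _2 or _b are one class to them, and where a whole thing is asked for, a point or a joint stands for the part that bears it (a point fixed in the world has none). Each returns a list of dicts, best first, with "conf" (0 to 1); they miss things now and then, are a little off and sometimes report something else, mostly with a low value. They report only what shows in the picture. A call takes as long as a camera call. They do not tell look-alikes from the thing itself.
- bot.boxes_of(camera, thing): "extent" ([left, top, right, bottom] in pixels, round what is visible of it).
The state is a dict: "clock": time; "q": joint angles; "qvel": joint speeds; "joint_efforts": joint torques, N m; "ee_pos": TCP position; "orientation": TCP orientation; "contact_force": force on the tool from outside, world axes, zero at the start; "moment": the same for the moment, N m; "gripper_width": opening from 0.0 (shut) to 1.0 (fully open).
Only numpy, scipy, OpenCV 4.12 (cv2) and the standard library are available. Lean on these libraries where they do the work, as an engineer would, in place of code of your own. Each camera call takes 0.05 s, during which the arm holds its last target.

## Working session

There is one attempt and no reset: what is moved stays moved. The work goes in short steps, Python scripts to look and compute and a tool call to move; the robot and the scene stay as the last step left them, time stands still between calls to the robot, and variables do not carry over. Pictures are saved under pics/ and viewed, and the job is handed in when it is done.

Besides the shell and the picture viewer there is one more tool, called after ">>>" as name(argument=value, ...), one argument or row to a line, values as JSON. step_arm: Moves the arm, as the interface text tells. Its arguments: {"type":"object","properties":{"motion":{"type":"array","items":{"type":"object","properties":{"xyz":{"type":"array","items":{"type":"number"}},"twist":{"type":"array","items":{"type":"number"}},"hand":{"type":"number"}}}},"newtons":{"type":"number"}},"required":["motion"]}

```bash
ls; mkdir -p pics; python3 - <<'E'
from plant import bot
import cv2,numpy as np
s=bot.sense();print(s)
for n in("scene","side","wrist"):
    p,d=bot.grab_frame(n)
    cv2.imwrite(f"pics/{n}0.png",p[:,:,::-1]); np.save(f"pics/{n}0.npy",d)
    c=bot.get_calibration(n);print(n,c)
    for t in("stand","cup_rim","cradle","column_center","beaker","jar"):
        print(n,t,[(r['conf'],r['extent']) for r in bot.boxes_of(n,t)][:4])
print(bot.sense()['clock'])
E
```

```text
pics
{'clock': 0.0, 'q': array([-0.07669347,  0.6001597 , -0.0025525 ,  1.60016233,  0.00178974,
        0.94287081, -0.07985077]), 'qvel': array([ 2.34462925e-05,  3.62928778e-04, -8.40166323e-04, -1.12603489e-03,
       -7.07569481e-04, -3.47318029e-04,  1.31935969e-04]), 'joint_efforts': array([-9.47821900e-04, -7.76440001e+01,  1.56451017e+00, -2.58004493e+01,
        1.21808253e-02,  8.94789293e-03,  3.55701900e-05]), 'ee_pos': array([ 7.24528833e+02, -1.27480543e-02,  2.38380232e+02]), 'orientation': array([ 6.62610712e-05,  9.99999681e-01,  1.43212977e-06, -7.96208062e-04]), 'contact_force': array([ 0.31552164,  0.1463798 , -0.10656612]), 'moment': array([ 0.01096404,  0.00562379, -0.00681161]), 'gripper_width': 1.0027662506867627}
scene {'fx': 521.0839606470238, 'fy': 521.0839606470238, 'cx': 280.2049366295313, 'cy': 209.50561658139492, 'world_to_cam': array([[-2.45746289e-01,  9.69254334e-01, -1.24417394e-02,
         1.12532592e+02],
       [-6.03523283e-01, -1.42949038e-01,  7.84426682e-01,
         2.30655085e+02],
       [ 7.58530426e-01,  2.00278825e-01,  6.20096754e-01
[... 1786 characters left out ...]
': array([[ 9.99999923e-01,  1.74910788e-04, -3.51764040e-04,
        -7.25999211e+02],
       [-2.76515256e-04,  9.49426306e-01, -3.13989830e-01,
         4.08444040e+01],
       [ 2.79053824e-04,  3.13989903e-01,  9.49426281e-01,
        -3.79527731e+02],
       [ 0.00000000e+00,  0.00000000e+00,  0.00000000e+00,
         1.00000000e+00]])}
wrist stand [(0.79, [0.0, 277.1, 117.5, 373.6]), (0.64, [162.7, 242.8, 278.3, 395.7]), (0.63, [192.6, 360.6, 273.9, 400.6])]
wrist cup_rim []
wrist cradle [(0.81, [93.3, 0.0, 251.9, 61.7])]
wrist column_center [(0.51, [164.2, 168.6, 232.7, 237.0]), (0.4, [163.3, 322.7, 219.0, 396.5])]
wrist beaker [(0.72, [166.7, 170.8, 233.8, 235.8])]
wrist jar []
1.05
```

View pics/scene0.png

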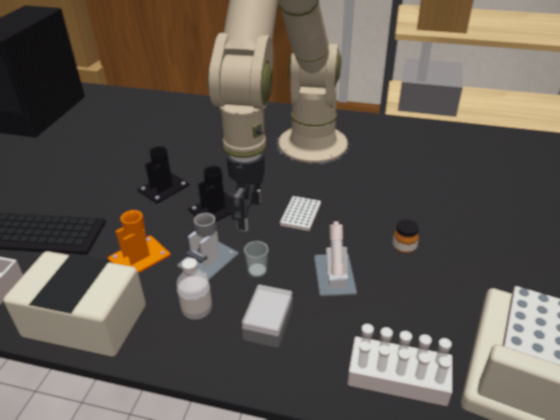

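View pics/side0.png

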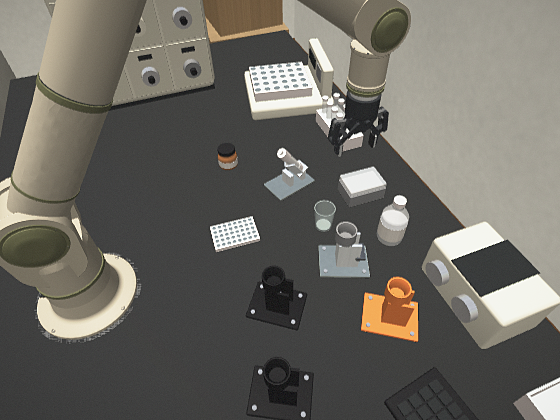

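View pics/wrist0.png

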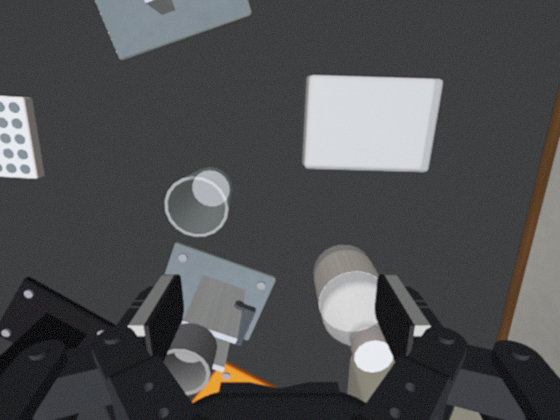

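The target stand is the one with the grey cup and blue-grey plate: scene (206,228), side (347,236), wrist (188,355). The cradle is at scene (336,258), side (290,170), and the column leans in it. Next I'll measure from the depth images.

```bash
cat > h.py <<'E'
from plant import bot
import cv2,numpy as np
def cloud(name,d,c=None,box=None):
    c=c or bot.get_calibration(name)
    H,W=d.shape;v,u=np.mgrid[0:H,0:W]
    m=d>0
    if box is not None:
        m&=(u>=box[0])&(u<=box[2])&(v>=box[1])&(v<=box[3])
    z=d[m];x=(u[m]-c['cx'])/c['fx']*z;y=(v[m]-c['cy'])/c['fy']*z
    P=np.c_[x,-y,-z,np.ones(len(z))]
    return (P@np.linalg.inv(c['world_to_cam']).T)[:,:3],np.c_[u[m],v[m]]
def grab(n,tag):
    p,d=bot.grab_frame(n);cv2.imwrite(f"pics/{n}{tag}.png",p[:,:,::-1]);np.save(f"pics/{n}{tag}.npy",d);return p,d
def proj(n,X,c=None):
    c=c or bot.get_calibration(n);X=np.atleast_2d(X)
    q=np.c_[X,np.ones(len(X))]@c['world_to_cam'].T
    return np.c_[c['cx']+c['fx']*q[:,0]/-q[:,2],c['cy']-c['fy']*q[:,1]/-q[:,2]]
def tri(obs): # [(cal,u,v)]
    A=[]
    for c,u,v in obs:
        M=c['world_to_cam'];a=(u-c['cx'])/c['fx'];b=-(v-c['cy'])/c['fy']
        A+= [M[0]+a*M[2], M[1]+b*M[2]]
    A=np.array(A);return np.linalg.lstsq(A[:,:3],-A[:,3],rcond=None)[0]
E
python3 - <<'E'
from h import *
boxes={'cup':{'scene':[195,214,217,242],'side':[335,221,358,246],'wrist':[150,320,230,400]},
'col':{'scene':[325,220,350,280],'side':[270,145,312,200]},
'standplate':{'scene':[180,240,240,276],'side':[316,240,372,280],'wrist':[160,240,275,340]},
'cradleplate':{'scene':[312,255,358,296],'side':[262,165,316,200]}}
for k,b in boxes.items():
  for n,bx in b.items():
    d=np.load(f'pics/{n}0.npy');P,uv=cloud(n,d,box=bx)
    im=cv2.imread(f'pics/{n}0.png')
    z=P[:,2]
    print(k,n,len(P),np.percentile(z,[0,5,50,95,100]).round())
    if k=='cup':
        Q=P[(z>105)&(z<150)];print('  ',len(Q),Q.mean(0).round(1),Q.min(0).round(),Q.max(0).round())
        Q=P[(z>133)&(z<143)];print(' rim',len(Q),Q.mean(0).round(1),Q.min(0).round(),Q.max(0).round())
        if len(Q)>5:
            A=np.c_[2*Q[:,:2],np.ones(len(Q))];s=np.linalg.lstsq(A,(Q[:,:2]**2).sum(1),rcond=None)[0];print('circ',s[:2],np.sqrt(s[2]+s[0]**2+s[1]**2))
    if 'plate' in k:
        Q=P[(z>6)&(z<14)]
        if len(Q)>10:
            r=cv2.minAreaRect(Q[:,:2].astype(np.float32));print('  rect',r)
    if k=='col':
        Q=P[(z>30)];np.save(f'pics/col_{n}.npy',Q);print('  ',Q.mean(0).round(1),Q.min(0).round(),Q.max(0).round())
c={n:bot.get_calibration(n) for n in('scene','side')}
print('tri cup',tri([(c['scene'],205.4,222),(c['side'],346.1,230)]))
E
python3 - <<'E'
import cv2
a=cv2.imread('pics/scene0.png');b=cv2.imread('pics/side0.png')
import numpy as np
o=np.hstack([cv2.resize(a[205:305,180:260][:100],(400,500),interpolation=2),cv2.resize(b[215:290,310:380],(400,430),interpolation=2)[:500] if 0 else cv2.resize(b[215:290,315:375],(400,500),interpolation=2)])
cv2.imwrite('pics/cups.png',o)
o=np.hstack([cv2.resize(a[215:300,305:373],(400,500),interpolation=2),cv2.resize(b[140:203,262:318],(400,450),interpolation=2).copy() if 0 else cv2.resize(b[138:204,262:315],(400,500),interpolation=2)])
cv2.imwrite('pics/cols.png',o)
E
```

```text
cup scene 664 [ -2.   9. 116. 139. 143.]
   420 [ 642.8 -144.1  126.4] [ 613. -171.  105.] [ 667. -119.  143.]
 rim 136 [ 639.5 -145.1  137.3] [ 613. -171.  133.] [ 666. -120.  143.]
circ [ 639.6221248  -145.27177269] 23.245485658141945
cup side 623 [ -6.  -3. 116. 137. 139.]
   434 [ 636.3 -151.8  124.2] [ 611. -177.  105.] [ 663. -125.  139.]
 rim 127 [ 637.3 -150.6  136. ] [ 611. -177.  133.] [ 663. -125.  139.]
circ [ 636.6984269  -150.84106969] 23.57035888125469
cup wrist 6532 [ -3.   8. 128. 313. 316.]
   2529 [ 645.3 -144.8  122.6] [ 621. -173.  105.] [ 665. -121.  138.]
 rim 544 [ 651.5 -143.5  135.8] [ 629. -173.  133.] [ 665. -121.  138.]
circ [ 640.14131874 -146.3361125 ] 23.21047520198647
col scene 1578 [ -4.   0.  57. 143. 156.]
   [636.1 186.5  90.9] [588. 160.  32.] [682. 219. 156.]
col side 2401 [ -7.  -4.   3. 117. 152.]
   [622.5 171.1  82.4] [580. 155.  31.] [677. 211. 152.]
standplate scene 2251 [ -6.  -0.  13. 150. 156.]
  rect ((636.2969970703125, -144.58807373046875), (150.6900177001953, 135.40992736816406), 85.2256851196289)
standplate side 2329 [ -6.  -3.   9. 101. 131.]
  rect ((641.1831665039062, -152.74122619628906), (100.44969940185547, 130.11199951171875), 67.01239013671875)
standplate wrist 11668 [ -3.  -2.   9. 259. 273.]
  rect ((644.06298828125, -148.65353393554688), (100.1345443725586, 129.70021057128906), 68.0279769897461)
cradleplate scene 1965 [-5.  0. 12. 80. 97.]
  rect ((619.61083984375, 184.59454345703125), (144.85308837890625, 115.40283203125), 12.786162376403809)
cradleplate side 1975 [-6. -4.  4. 54. 95.]
  rect ((617.2240600585938, 177.61553955078125), (140.92840576171875, 92.59075927734375), 17.61376190185547)
tri cup [ 638.76790663 -145.4111599   130.6300618 ]
```

View pics/cups.png

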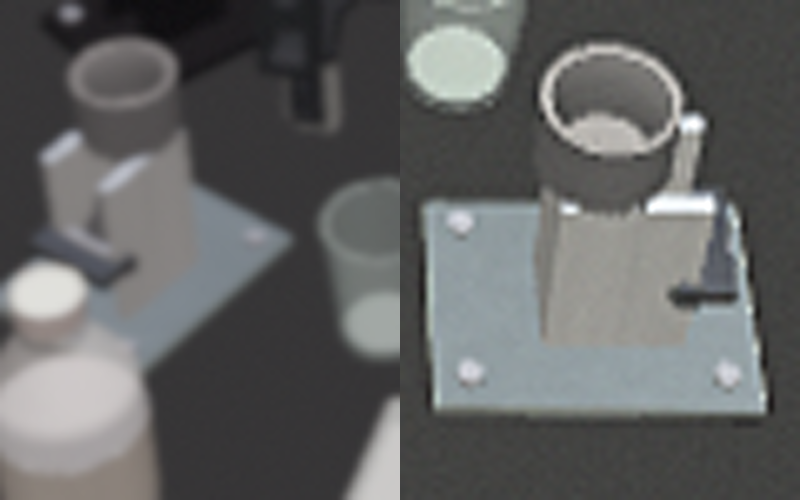

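View pics/cols.png

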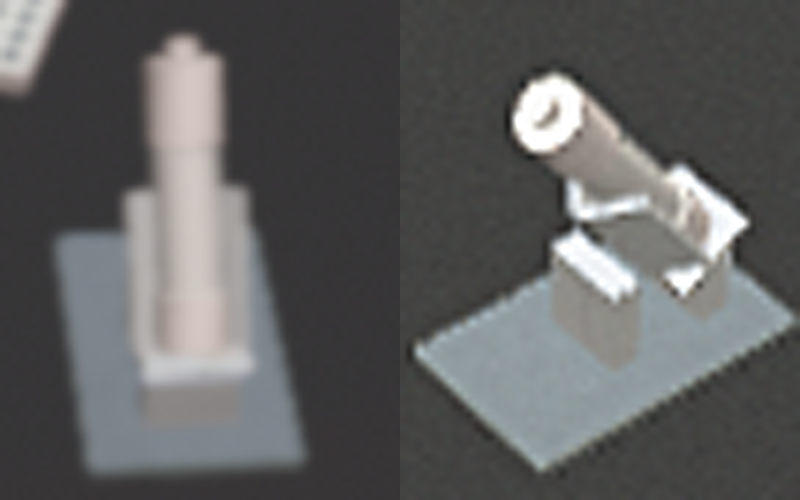

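```bash
python3 - <<'E'
from h import *
from scipy.optimize import least_squares
def run(names,Q,fixtilt=True):
    def ax(p): 
        t=p[4];a=p[3];return np.array([np.sin(t)*np.cos(a),np.sin(t)*np.sin(a),np.cos(t)])
    def res(p,Q):
        d=Q-p[:3];u=ax(p);r=np.linalg.norm(d-np.outer(d@u,u),axis=1)-15
        return np.r_[r,(p[4]-.61)*(300 if fixtilt else 1), (p[2]-100)*.01]
    p=np.array([630,180,100,np.radians(162),.61])
    for k in range(6):
        f=least_squares(res,p,args=(Q[np.abs(res(p,Q)[:-2])<(12,8,6,5,4,4)[k]],),loss='soft_l1');p=f.x
    g=np.abs(res(p,Q)[:-2])<4;u=ax(p);s=(Q[g]-p[:3])@u
    print(names,p.round(3),np.degrees(p[3]),g.sum(),'srange',np.percentile(s,[0,1,50,99,100]).round(1),'topS pt',(p[:3]+np.percentile(s,99)*u).round(1))
    return p,u
S=np.load('pics/col_scene.npy');D=np.load('pics/col_side.npy')
for n,Q in(('scene',S),('side',D),('both',np.r_[S,D])):
    p,u=run(n,Q); run(n+'free',Q,False)
for n in('scene','side'):
  bx={'scene':[240,230,280,280],'side':[305,195,345,235]}[n]
for t,bx in(('bottle',[310,240,400,350]),('beaker',[160,160,240,240])):
    P,_=cloud('wrist',np.load('pics/wrist0.npy'),box=bx);Q=P[P[:,2]>30];print(t,Q.min(0),Q.max(0),np.median(Q,0))
P,uv=cloud('scene',np.load('pics/scene0.npy'),box=[175,255,215,320]);Q=P[(P[:,2]>20)&(P[:,0]>690)];print(np.percentile(Q,[0,3,50,97,100],axis=0).round())
for o in (('beaker',[247.5,237.6,270.8,275.8]),('jar',[394.7,220.4,420.7,255.0])):
    P,_=cloud('scene',np.load('pics/scene0.npy'),box=o[1]);Q=P[P[:,2]>15];print(o[0],np.percentile(Q,[3,50,97],axis=0).round())
c=bot.get_calibration('wrist')['world_to_cam'];print('wristcam',-c[:3,:3].T@c[:3,3],bot.tip_reach)
E
```

```text
scene [6.20121e+02 1.83185e+02 9.99900e+01 3.43300e+00 6.09000e-01] 196.7073502736145 694 srange [-80.3 -78.1 -12.9  53.   54.9] topS pt [591.  174.5 143.5]
scenefree [6.20109e+02 1.83181e+02 9.99900e+01 3.43300e+00 6.09000e-01] 196.7079031722538 696 srange [-80.3 -78.1 -12.9  53.2  54.9] topS pt [591.  174.4 143.6]
side [6.17562e+02 1.77752e+02 9.99830e+01 3.31700e+00 5.71000e-01] 190.05633503559667 297 srange [-83.4 -76.   -8.9  51.5  53.2] topS pt [590.2 172.9 143.3]
sidefree [6.17580e+02 1.77779e+02 9.99830e+01 3.31700e+00 5.65000e-01] 190.05432760859526 298 srange [-83.4 -75.9  -9.1  51.6  53.2] topS pt [590.4 173.  143.5]
both [6.20028e+02 1.82162e+02 1.00080e+02 3.44200e+00 6.13000e-01] 197.20912148104765 896 srange [-80.7 -77.9  -7.2  53.9  55.1] topS pt [590.4 173.  144.2]
bothfree [6.20014e+02 1.82155e+02 1.00080e+02 3.44200e+00 6.14000e-01] 197.21941493742366 893 srange [-80.7 -77.9  -7.2  53.9  55.1] topS pt [590.4 173.  144.1]
bottle [ 767.07492307 -146.12768492   30.01626071] [832.88183876  11.70761942 277.39008134] [785.67633996 -92.38296039 110.50061677]
beaker [618.75991052 -43.32826626  30.04015517] [677.71155489  15.05219588  75.91386484] [641.34301015 -23.00493424  60.91743591]
[[ 690. -165.   20.]
 [ 785. -145.   26.]
 [ 822. -108.   93.]
 [ 839.  -83.  152.]
 [ 840.  -81.  156.]]
beaker [[620. -36.  19.]
 [657. -11.  54.]
 [676.  14.  77.]]
jar [[446. 321.  19.]
 [483. 348.  55.]
 [496. 375.  74.]]
wristcam [726.11890332  80.51610855 372.88214908] 8.0
```

>>> step_arm(
  motion=[
    {"xyz":[-0.02,0.035,0],"twist":[0,0,0.1],"hand":0},
    {"xyz":[-0.04,0.07,0],"twist":[0,0,0.2],"hand":0},
    {"xyz":[-0.065,0.11,0],"twist":[0,0,0.3],"hand":0},
    {"xyz":[-0.086,0.147,0],"twist":[0,0,0.384],"hand":0},
    {"xyz":[-0.086,0.147,0],"twist":[0,0,0.384],"hand":0},
  ],
  newtons=50,
)

```text
clock: 1.55
ee_pos: [635.6, -154.4, 239.9]
orientation: [0.002, 0.981, -0.196, -0.0]
contact_force: [0.1, -0.7, 0.7]
gripper_width: 0.997
```

```bash
python3 - <<'E'
from h import *
s=bot.sense();print(s['clock'],s['ee_pos'],s['orientation'],s['contact_force'],np.abs(s['qvel']).max())
p,d=grab('wrist','1');c=bot.get_calibration('wrist');print(proj('wrist',[639,-147,138]),c['world_to_cam'])
print([(r['conf'],r['extent']) for r in bot.boxes_of('wrist','cup_rim')])
P,uv=cloud('wrist',d)
m=(np.hypot(P[:,0]-639,P[:,1]+147)<40)&(P[:,2]>136)&(P[:,2]<141);Q=P[m]
hull=cv2.convexHull(Q[:,:2].astype(np.float32));print(len(Q),cv2.minEnclosingCircle(hull))
print(np.median(Q,0),Q.min(0),Q.max(0), np.percentile(Q[:,2],[5,50,95]))
E
```

```text
1.55 [ 635.55989746 -154.35860242  239.86369563] [ 1.96426224e-03  9.80541450e-01 -1.96302033e-01 -3.42750510e-04] [ 0.091321   -0.66932298  0.72777153] 0.08585421909743854
[[277.30425973 209.33258554]] [[ 9.25116859e-01 -3.79682495e-01 -2.98731586e-05 -6.48049073e+02]
 [ 3.60274989e-01  8.77854253e-01 -3.15553233e-01 -5.66094066e+01]
 [ 1.19836263e-01  2.91912853e-01  9.48907875e-01 -4.12243774e+02]
 [ 0.00000000e+00  0.00000000e+00  0.00000000e+00  1.00000000e+00]]
[(0.9, [243.7, 163.0, 315.1, 234.4]), (0.85, [53.4, 301.6, 120.8, 346.9]), (0.61, [352.9, 321.4, 396.9, 389.7])]
858 ((642.6077880859375, -140.981689453125), 25.74327850341797)
[ 644.05699185 -138.08334315  136.76968151] [ 617.26064621 -166.26495598  136.01405496] [ 668.22664561 -115.49846293  138.84237887] [136.09219859 136.76968151 137.85283379]
```

View pics/wrist1.png

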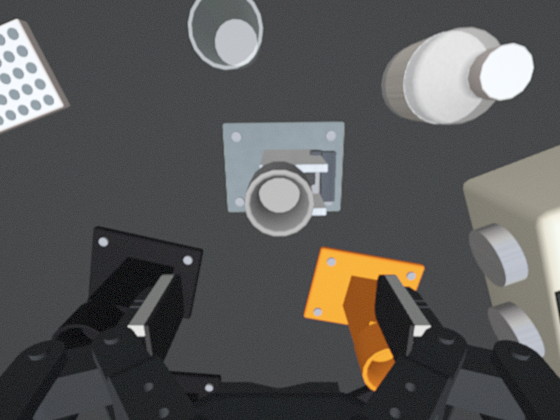

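```bash
cat >> h.py <<'E'
def cupfit(tag,z0=138,xy=(640,-145)):
    c=bot.get_calibration('wrist');s=bot.sense();p,d=grab('wrist',tag)
    P,uv=cloud('wrist',d,c)
    m=(np.hypot(P[:,0]-xy[0],P[:,1]-xy[1])<40)&(P[:,2]>z0-2.5)&(P[:,2]<z0+3);Q=P[m]
    print('ee',s['ee_pos'].round(1),s['clock'],len(Q),cv2.minEnclosingCircle(cv2.convexHull(Q[:,:2].astype(np.float32))),np.percentile(Q[:,2],[5,50,95]))
E
python3 - <<'E'
from h import *
cupfit('2'); cupfit('3')
s=bot.sense();print(s['orientation'],np.abs(s['qvel']).max())
E
```

```text
ee [ 638.8 -148.1  239.7] 1.65 1071 ((639.2745361328125, -147.64976501464844), 25.95461082458496) [135.71067521 136.68857023 137.77150957]
ee [ 639.4 -146.5  239.5] 1.7 1041 ((639.2822875976562, -147.62770080566406), 25.889820098876953) [135.74027997 136.67400782 137.84892807]
[-4.48951777e-04  9.81826472e-01 -1.89780223e-01  2.09211776e-04] 0.011304938834288144
```

>>> step_arm(
  motion=[
    {"xyz":[0,0,0.03],"twist":[0,0,0],"hand":0},
    {"xyz":[0,0,0.065],"twist":[0,0,0],"hand":0},
    {"xyz":[0,0,0.1],"twist":[0,0,0],"hand":0},
    {"xyz":[0,0,0.12],"twist":[0,0,0],"hand":0},
    {"xyz":[0,0,0.126],"twist":[0,0,0],"hand":0},
  ],
)

```text
clock: 2.25
ee_pos: [638.5, -144.9, 110.5]
orientation: [-0.0, 0.982, -0.189, -0.002]
contact_force: [0.2, 0.5, 0.7]
gripper_width: 1.001
```

>>> step_arm(
  motion=[
    {"xyz":[0,0,0],"twist":[0,0,0],"hand":0.2},
    {"xyz":[0,0,0],"twist":[0,0,0],"hand":0.6},
    {"xyz":[0,0,0],"twist":[0,0,0],"hand":1},
    {"xyz":[0,0,0],"twist":[0,0,0],"hand":1},
    {"xyz":[0,0,0],"twist":[0,0,0],"hand":1},
  ],
  newtons=50,
)

```text
clock: 2.75
ee_pos: [639.2, -146.4, 114.9]
orientation: [-0.0, 0.982, -0.191, 0.0]
contact_force: [-3.3, 3.3, 7.1]
gripper_width: 0.587
```

>>> step_arm(
  motion=[
    {"xyz":[0,0,0],"twist":[0,0,0],"hand":1},
    {"xyz":[0,0,0],"twist":[0,0,0],"hand":1},
    {"xyz":[0,0,0],"twist":[0,0,0],"hand":1},
    {"xyz":[0,0,0],"twist":[0,0,0],"hand":1},
    {"xyz":[0,0,0],"twist":[0,0,0],"hand":1},
  ],
)

```text
clock: 3.25
ee_pos: [639.1, -146.4, 114.9]
orientation: [-0.0, 0.982, -0.191, 0.001]
contact_force: [-3.8, 2.6, 6.3]
gripper_width: 0.584
```

```bash
python3 - <<'E'
from h import *
print({k:np.round(v,3) for k,v in bot.sense().items()})
grab('side','4')
im=cv2.imread('pics/side4.png');cv2.imwrite('pics/side4c.png',cv2.resize(im[180:300,290:410],(720,600)[:1]*1+(600,) if 0 else (600,600),interpolation=2))
E
```

```text
{'clock': np.float64(3.25), 'q': array([ 0.09 ,  0.663,  0.076,  1.867, -0.082,  0.614, -0.167]), 'qvel': array([-0.001,  0.001,  0.003, -0.001,  0.   ,  0.   ,  0.   ]), 'joint_efforts': array([ 1.1550e+00, -7.0865e+01,  4.1360e+00, -1.9312e+01,  3.1900e-01,
       -1.2060e+00,  1.3000e-02]), 'ee_pos': array([ 639.148, -146.429,  114.904]), 'orientation': array([-0.   ,  0.982, -0.191,  0.001]), 'contact_force': array([-3.797,  2.598,  6.317]), 'moment': array([ 0.489,  0.738, -0.001]), 'gripper_width': np.float64(0.584)}
```

View pics/side4c.png

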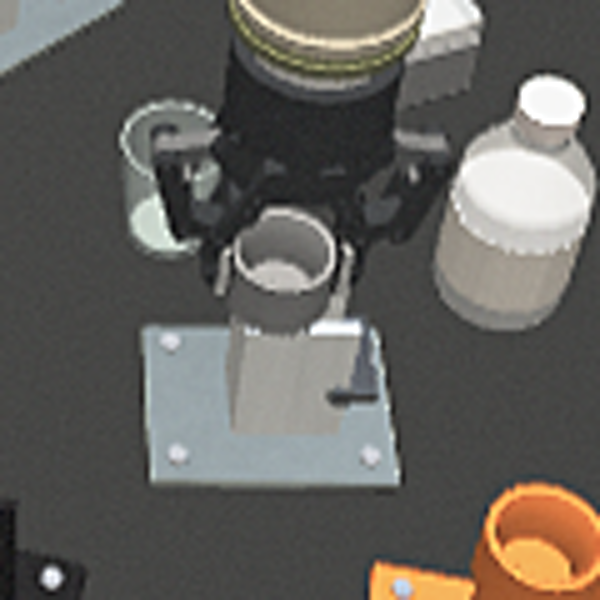

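>>> step_arm(
  motion=[
    {"xyz":[0,0,-0.002],"twist":[0,0,0],"hand":1},
    {"xyz":[0,0,-0.004],"twist":[0,0,0],"hand":1},
    {"xyz":[0,0,-0.006],"twist":[0,0,0],"hand":1},
    {"xyz":[0,0,-0.008],"twist":[0,0,0],"hand":1},
    {"xyz":[0,0,-0.01],"twist":[0,0,0],"hand":1},
  ],
)

```text
clock: 3.8
ee_pos: [639.1, -146.5, 123.3]
orientation: [-0.0, 0.982, -0.191, -0.0]
contact_force: [-1.4, 4.9, -3.1]
gripper_width: 0.582
```

>>> step_arm(
  motion=[
    {"xyz":[0,0,-0.0005],"twist":[0,0,0],"hand":1},
    {"xyz":[0,0,-0.001],"twist":[0,0,0],"hand":1},
    {"xyz":[0,0,-0.0015],"twist":[0,0,0],"hand":1},
    {"xyz":[0,0,-0.002],"twist":[0,0,0],"hand":1},
    {"xyz":[0,0,-0.002],"twist":[0,0,0],"hand":1},
  ],
)

```text
clock: 4.3
ee_pos: [639.1, -146.5, 125.3]
orientation: [-0.0, 0.982, -0.191, -0.0]
contact_force: [-0.3, 4.2, -3.0]
gripper_width: 0.582
```

>>> step_arm(
  motion=[
    {"xyz":[0,0,-0.0005],"twist":[0,0,0],"hand":1},
    {"xyz":[0,0,-0.001],"twist":[0,0,0],"hand":1},
    {"xyz":[0,0,-0.0015],"twist":[0,0,0],"hand":1},
    {"xyz":[0,0,-0.002],"twist":[0,0,0],"hand":1},
    {"xyz":[0,0,-0.002],"twist":[0,0,0],"hand":1},
  ],
)

```text
clock: 4.8
ee_pos: [639.1, -146.5, 126.9]
orientation: [-0.0, 0.982, -0.191, -0.0]
contact_force: [0.6, 5.9, -8.1]
gripper_width: 0.582
```

>>> step_arm(
  motion=[
    {"xyz":[0,0,-0.0005],"twist":[0,0,0],"hand":1},
    {"xyz":[0,0,-0.001],"twist":[0,0,0],"hand":1},
    {"xyz":[0,0,-0.0015],"twist":[0,0,0],"hand":1},
    {"xyz":[0,0,-0.002],"twist":[0,0,0],"hand":1},
    {"xyz":[0,0,-0.002],"twist":[0,0,0],"hand":1},
  ],
)

```text
clock: 5.3
ee_pos: [639.0, -146.5, 128.6]
orientation: [-0.0, 0.982, -0.191, -0.0]
contact_force: [0.8, 4.9, -10.4]
gripper_width: 0.582
```

>>> step_arm(
  motion=[
    {"xyz":[0,0,-0.0005],"twist":[0,0,0],"hand":1},
    {"xyz":[0,0,-0.001],"twist":[0,0,0],"hand":1},
    {"xyz":[0,0,-0.0015],"twist":[0,0,0],"hand":1},
    {"xyz":[0,0,-0.002],"twist":[0,0,0],"hand":1},
    {"xyz":[0,0,-0.002],"twist":[0,0,0],"hand":1},
  ],
)

```text
clock: 5.8
ee_pos: [639.1, -146.5, 130.6]
orientation: [-0.0, 0.982, -0.191, -0.0]
contact_force: [0.9, 5.3, -9.1]
gripper_width: 0.581
```

>>> step_arm(
  motion=[
    {"xyz":[0,0,-0.0005],"twist":[0,0,0],"hand":1},
    {"xyz":[0,0,-0.001],"twist":[0,0,0],"hand":1},
    {"xyz":[0,0,-0.0015],"twist":[0,0,0],"hand":1},
    {"xyz":[0,0,-0.002],"twist":[0,0,0],"hand":1},
    {"xyz":[0,0,-0.002],"twist":[0,0,0],"hand":1},
  ],
)

```text
clock: 6.3
ee_pos: [639.1, -146.5, 132.6]
orientation: [-0.0, 0.982, -0.191, -0.0]
contact_force: [0.9, 3.8, -10.7]
gripper_width: 0.581
```

>>> step_arm(
  motion=[
    {"xyz":[0,0,-0.0005],"twist":[0,0,0],"hand":1},
    {"xyz":[0,0,-0.001],"twist":[0,0,0],"hand":1},
    {"xyz":[0,0,-0.0015],"twist":[0,0,0],"hand":1},
    {"xyz":[0,0,-0.002],"twist":[0,0,0],"hand":1},
    {"xyz":[0,0,-0.002],"twist":[0,0,0],"hand":1},
  ],
)

```text
clock: 6.8
ee_pos: [639.1, -146.5, 134.6]
orientation: [-0.0, 0.982, -0.191, -0.0]
contact_force: [1.6, 5.4, -9.2]
gripper_width: 0.583
```

>>> step_arm(
  motion=[
    {"xyz":[0,0,-0.0005],"twist":[0,0,0],"hand":1},
    {"xyz":[0,0,-0.001],"twist":[0,0,0],"hand":1},
    {"xyz":[0,0,-0.0015],"twist":[0,0,0],"hand":1},
    {"xyz":[0,0,-0.002],"twist":[0,0,0],"hand":1},
    {"xyz":[0,0,-0.002],"twist":[0,0,0],"hand":1},
  ],
)

```text
clock: 7.3
ee_pos: [639.0, -146.5, 137.0]
orientation: [-0.0, 0.982, -0.191, -0.0]
contact_force: [-0.3, 5.7, -5.7]
gripper_width: 0.584
```

>>> step_arm(
  motion=[
    {"xyz":[0,0,-0.0005],"twist":[0,0,0],"hand":1},
    {"xyz":[0,0,-0.001],"twist":[0,0,0],"hand":1},
    {"xyz":[0,0,-0.0015],"twist":[0,0,0],"hand":1},
    {"xyz":[0,0,-0.002],"twist":[0,0,0],"hand":1},
    {"xyz":[0,0,-0.002],"twist":[0,0,0],"hand":1},
  ],
)

```text
clock: 7.8
ee_pos: [639.1, -146.4, 139.0]
orientation: [-0.0, 0.982, -0.191, -0.0]
contact_force: [-0.8, 4.9, -4.9]
gripper_width: 0.585
```

>>> step_arm(
  motion=[
    {"xyz":[0,0,-0.0005],"twist":[0,0,0],"hand":1},
    {"xyz":[0,0,-0.001],"twist":[0,0,0],"hand":1},
    {"xyz":[0,0,-0.0015],"twist":[0,0,0],"hand":1},
    {"xyz":[0,0,-0.002],"twist":[0,0,0],"hand":1},
    {"xyz":[0,0,-0.002],"twist":[0,0,0],"hand":1},
  ],
)

```text
clock: 8.3
ee_pos: [639.1, -146.5, 141.2]
orientation: [-0.0, 0.982, -0.191, -0.0]
contact_force: [0.2, 4.8, -4.8]
gripper_width: 0.586
```

>>> step_arm(
  motion=[
    {"xyz":[0,0,-0.0005],"twist":[0,0,0],"hand":1},
    {"xyz":[0,0,-0.001],"twist":[0,0,0],"hand":1},
    {"xyz":[0,0,-0.0015],"twist":[0,0,0],"hand":1},
    {"xyz":[0,0,-0.002],"twist":[0,0,0],"hand":1},
    {"xyz":[0,0,-0.002],"twist":[0,0,0],"hand":1},
  ],
)

```text
clock: 8.8
ee_pos: [639.1, -146.5, 142.7]
orientation: [-0.0, 0.982, -0.191, -0.0]
contact_force: [1.3, 5.9, -8.9]
gripper_width: 0.584
```

```bash
python3 - <<'E'
from h import *
for n,bx in(('side',[330,200,362,250]),):
    p,d=grab(n,'5')
    for t in('4','5'):
        P,uv=cloud(n,np.load(f'pics/{n}{t}.npy'),box=bx)
        m=(np.hypot(P[:,0]-637,P[:,1]+151)<29);Q=P[m];h=np.histogram(Q[:,2],np.arange(90,190,4));print(t,[(int(a),int(b)) for a,b in zip(h[1],h[0])])
im=cv2.imread('pics/side5.png');cv2.imwrite('pics/side5c.png',cv2.resize(im[180:300,290:410],(600,600),interpolation=2))
p,d=grab('scene','5')
im=cv2.imread('pics/scene5.png');cv2.imwrite('pics/scene5c.png',cv2.resize(im[180:280,160:260],(600,600),interpolation=2))
E
```

```text
4 [(90, 18), (94, 19), (98, 7), (102, 44), (106, 53), (110, 29), (114, 44), (118, 33), (122, 50), (126, 44), (130, 57), (134, 86), (138, 17), (142, 4), (146, 6), (150, 1), (154, 1), (158, 3), (162, 5), (166, 1), (170, 3), (174, 10), (178, 22), (182, 19)]
5 [(90, 25), (94, 39), (98, 42), (102, 2), (106, 6), (110, 0), (114, 0), (118, 0), (122, 0), (126, 7), (130, 43), (134, 47), (138, 29), (142, 40), (146, 44), (150, 52), (154, 56), (158, 57), (162, 95), (166, 12), (170, 7), (174, 4), (178, 2), (182, 1)]
```

View pics/side5c.png

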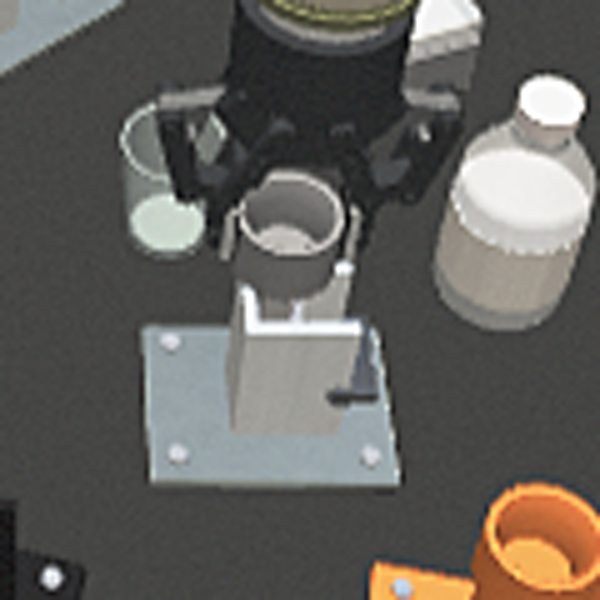

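View pics/scene5c.png

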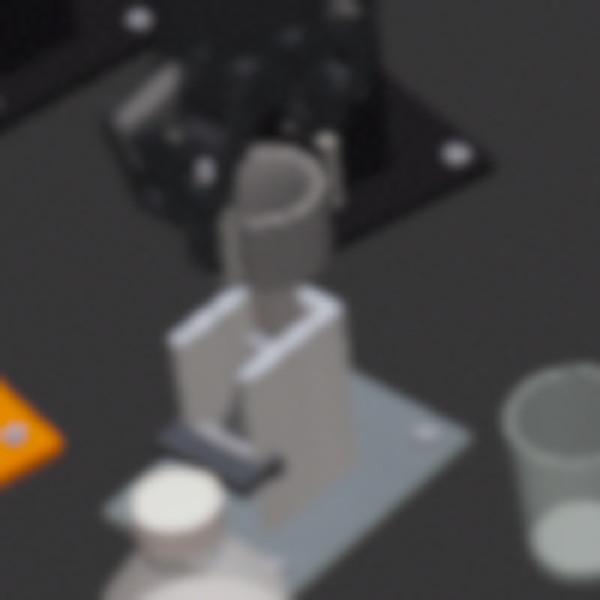

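>>> step_arm(
  motion=[
    {"xyz":[0,0,-0.0005],"twist":[0,0,0],"hand":1},
    {"xyz":[0,0,-0.001],"twist":[0,0,0],"hand":1},
    {"xyz":[0,0,-0.0015],"twist":[0,0,0],"hand":1},
    {"xyz":[0,0,-0.0015],"twist":[0,0,0],"hand":1},
    {"xyz":[0,0,-0.0015],"twist":[0,0,0],"hand":1},
  ],
)

```text
clock: 9.4
ee_pos: [639.1, -146.5, 144.1]
orientation: [-0.0, 0.982, -0.191, -0.0]
contact_force: [0.2, 4.8, -9.6]
gripper_width: 0.582
```

>>> step_arm(
  motion=[
    {"xyz":[0,0,-0.0005],"twist":[0,0,0],"hand":1},
    {"xyz":[0,0,-0.001],"twist":[0,0,0],"hand":1},
    {"xyz":[0,0,-0.0015],"twist":[0,0,0],"hand":1},
    {"xyz":[0,0,-0.0015],"twist":[0,0,0],"hand":1},
    {"xyz":[0,0,-0.0015],"twist":[0,0,0],"hand":1},
  ],
)

```text
clock: 9.9
ee_pos: [639.1, -146.5, 145.6]
orientation: [-0.0, 0.982, -0.191, -0.0]
contact_force: [1.1, 4.9, -10.2]
gripper_width: 0.584
```

>>> step_arm(
  motion=[
    {"xyz":[0,0,-0.0005],"twist":[0,0,0],"hand":1},
    {"xyz":[0,0,-0.001],"twist":[0,0,0],"hand":1},
    {"xyz":[0,0,-0.0015],"twist":[0,0,0],"hand":1},
    {"xyz":[0,0,-0.0015],"twist":[0,0,0],"hand":1},
    {"xyz":[0,0,-0.0015],"twist":[0,0,0],"hand":1},
  ],
)

```text
clock: 10.4
ee_pos: [639.0, -146.5, 147.1]
orientation: [-0.0, 0.982, -0.191, -0.0]
contact_force: [0.2, 5.3, -10.1]
gripper_width: 0.586
```

>>> step_arm(
  motion=[
    {"xyz":[0,0,-0.0005],"twist":[0,0,0],"hand":1},
    {"xyz":[0,0,-0.001],"twist":[0,0,0],"hand":1},
    {"xyz":[0,0,-0.0015],"twist":[0,0,0],"hand":1},
    {"xyz":[0,0,-0.0015],"twist":[0,0,0],"hand":1},
    {"xyz":[0,0,-0.0015],"twist":[0,0,0],"hand":1},
  ],
)

```text
clock: 10.9
ee_pos: [639.0, -146.5, 148.6]
orientation: [-0.0, 0.982, -0.191, -0.0]
contact_force: [1.3, 4.5, -10.6]
gripper_width: 0.582
```

>>> step_arm(
  motion=[
    {"xyz":[0,0,-0.0005],"twist":[0,0,0],"hand":1},
    {"xyz":[0,0,-0.001],"twist":[0,0,0],"hand":1},
    {"xyz":[0,0,-0.001],"twist":[0,0,0],"hand":1},
    {"xyz":[0,0,-0.001],"twist":[0,0,0],"hand":1},
    {"xyz":[0,0,-0.001],"twist":[0,0,0],"hand":1},
  ],
)

```text
clock: 11.4
ee_pos: [639.0, -146.5, 149.6]
orientation: [-0.0, 0.982, -0.191, -0.0]
contact_force: [1.3, 4.2, -10.3]
gripper_width: 0.583
```

>>> step_arm(
  motion=[
    {"xyz":[0,0,-0.0005],"twist":[0,0,0],"hand":1},
    {"xyz":[0,0,-0.001],"twist":[0,0,0],"hand":1},
    {"xyz":[0,0,-0.001],"twist":[0,0,0],"hand":1},
    {"xyz":[0,0,-0.001],"twist":[0,0,0],"hand":1},
    {"xyz":[0,0,-0.001],"twist":[0,0,0],"hand":1},
  ],
)

```text
clock: 11.9
ee_pos: [639.0, -146.5, 151.1]
orientation: [-0.0, 0.982, -0.191, -0.0]
contact_force: [0.2, 5.2, -5.4]
gripper_width: 0.582
```

>>> step_arm(
  motion=[
    {"xyz":[0,0,-0.0005],"twist":[0,0,0],"hand":1},
    {"xyz":[0,0,-0.001],"twist":[0,0,0],"hand":1},
    {"xyz":[0,0,-0.001],"twist":[0,0,0],"hand":1},
    {"xyz":[0,0,-0.001],"twist":[0,0,0],"hand":1},
    {"xyz":[0,0,-0.001],"twist":[0,0,0],"hand":1},
  ],
)

```text
clock: 12.4
ee_pos: [639.1, -146.5, 152.2]
orientation: [-0.0, 0.982, -0.191, -0.0]
contact_force: [-1.0, 5.2, -4.9]
gripper_width: 0.586
```

>>> step_arm(
  motion=[
    {"xyz":[0,0,-0.0005],"twist":[0,0,0],"hand":1},
    {"xyz":[0,0,-0.001],"twist":[0,0,0],"hand":1},
    {"xyz":[0,0,-0.001],"twist":[0,0,0],"hand":1},
    {"xyz":[0,0,-0.001],"twist":[0,0,0],"hand":1},
    {"xyz":[0,0,-0.001],"twist":[0,0,0],"hand":1},
  ],
)

```text
clock: 12.9
ee_pos: [639.0, -146.5, 153.1]
orientation: [-0.0, 0.982, -0.191, -0.0]
contact_force: [0.3, 5.8, -6.4]
gripper_width: 0.586
```

>>> step_arm(
  motion=[
    {"xyz":[0,0,-0.0015],"twist":[0,0,0],"hand":1},
    {"xyz":[0,0,-0.003],"twist":[0,0,0],"hand":1},
    {"xyz":[0,0,-0.0045],"twist":[0,0,0],"hand":1},
    {"xyz":[0,0,-0.006],"twist":[0,0,0],"hand":1},
    {"xyz":[0,0,-0.006],"twist":[0,0,0],"hand":1},
  ],
)

```text
clock: 13.4
ee_pos: [639.1, -146.5, 158.9]
orientation: [-0.0, 0.982, -0.191, -0.0]
contact_force: [-0.0, 5.5, -6.6]
gripper_width: 0.581
```

>>> step_arm(
  motion=[
    {"xyz":[0,0,-0.001],"twist":[0,0,0],"hand":1},
    {"xyz":[0,0,-0.002],"twist":[0,0,0],"hand":1},
    {"xyz":[0,0,-0.003],"twist":[0,0,0],"hand":1},
    {"xyz":[0,0,-0.003],"twist":[0,0,0],"hand":1},
    {"xyz":[0,0,-0.003],"twist":[0,0,0],"hand":1},
  ],
)

```text
clock: 13.9
ee_pos: [639.1, -146.5, 161.8]
orientation: [-0.0, 0.982, -0.191, -0.0]
contact_force: [0.9, 4.9, -7.9]
gripper_width: 0.588
```

>>> step_arm(
  motion=[
    {"xyz":[0,0,-0.0005],"twist":[0,0,0],"hand":1},
    {"xyz":[0,0,-0.001],"twist":[0,0,0],"hand":1},
    {"xyz":[0,0,-0.001],"twist":[0,0,0],"hand":1},
    {"xyz":[0,0,-0.001],"twist":[0,0,0],"hand":1},
    {"xyz":[0,0,-0.001],"twist":[0,0,0],"hand":1},
  ],
)

```text
clock: 14.4
ee_pos: [639.1, -146.5, 162.6]
orientation: [-0.0, 0.982, -0.191, -0.0]
contact_force: [1.1, 5.0, -10.3]
gripper_width: 0.587
```

>>> step_arm(
  motion=[
    {"xyz":[0,0,-0.0005],"twist":[0,0,0],"hand":1},
    {"xyz":[0,0,-0.001],"twist":[0,0,0],"hand":1},
    {"xyz":[0,0,-0.001],"twist":[0,0,0],"hand":1},
    {"xyz":[0,0,-0.001],"twist":[0,0,0],"hand":1},
    {"xyz":[0,0,-0.001],"twist":[0,0,0],"hand":1},
  ],
)

```text
clock: 14.9
ee_pos: [639.0, -146.5, 163.6]
orientation: [-0.0, 0.982, -0.191, -0.0]
contact_force: [1.0, 5.3, -10.2]
gripper_width: 0.585
```

>>> step_arm(
  motion=[
    {"xyz":[0,0,-0.0005],"twist":[0,0,0],"hand":1},
    {"xyz":[0,0,-0.001],"twist":[0,0,0],"hand":1},
    {"xyz":[0,0,-0.001],"twist":[0,0,0],"hand":1},
    {"xyz":[0,0,-0.001],"twist":[0,0,0],"hand":1},
    {"xyz":[0,0,-0.001],"twist":[0,0,0],"hand":1},
  ],
)

```text
clock: 15.4
ee_pos: [639.1, -146.5, 164.5]
orientation: [-0.0, 0.982, -0.191, -0.0]
contact_force: [0.9, 5.4, -9.8]
gripper_width: 0.581
```

>>> step_arm(
  motion=[
    {"xyz":[0,0,-0.0005],"twist":[0,0,0],"hand":1},
    {"xyz":[0,0,-0.001],"twist":[0,0,0],"hand":1},
    {"xyz":[0,0,-0.001],"twist":[0,0,0],"hand":1},
    {"xyz":[0,0,-0.001],"twist":[0,0,0],"hand":1},
    {"xyz":[0,0,-0.001],"twist":[0,0,0],"hand":1},
  ],
)

```text
clock: 15.9
ee_pos: [639.1, -146.5, 166.1]
orientation: [-0.0, 0.982, -0.191, -0.0]
contact_force: [-0.5, 4.8, -5.8]
gripper_width: 0.582
```

>>> step_arm(
  motion=[
    {"xyz":[0,0,-0.0005],"twist":[0,0,0],"hand":1},
    {"xyz":[0,0,-0.001],"twist":[0,0,0],"hand":1},
    {"xyz":[0,0,-0.001],"twist":[0,0,0],"hand":1},
    {"xyz":[0,0,-0.001],"twist":[0,0,0],"hand":1},
    {"xyz":[0,0,-0.001],"twist":[0,0,0],"hand":1},
  ],
)

```text
clock: 16.4
ee_pos: [639.1, -146.5, 167.1]
orientation: [-0.0, 0.982, -0.191, -0.0]
contact_force: [-0.7, 5.7, -5.2]
gripper_width: 0.581
```

>>> step_arm(
  motion=[
    {"xyz":[0,0,-0.0005],"twist":[0,0,0],"hand":1},
    {"xyz":[0,0,-0.001],"twist":[0,0,0],"hand":1},
    {"xyz":[0,0,-0.001],"twist":[0,0,0],"hand":1},
    {"xyz":[0,0,-0.001],"twist":[0,0,0],"hand":1},
    {"xyz":[0,0,-0.001],"twist":[0,0,0],"hand":1},
  ],
)

```text
clock: 16.9
ee_pos: [639.1, -146.4, 168.2]
orientation: [-0.0, 0.982, -0.191, -0.0]
contact_force: [0.3, 5.4, -4.6]
gripper_width: 0.584
```

Third click was at about 165.3, after 135.3 and 150.3. Now I'll lower the cup onto the pawl.

>>> step_arm(
  motion=[
    {"xyz":[0,0,0.0005],"twist":[0,0,0],"hand":1},
    {"xyz":[0,0,0.001],"twist":[0,0,0],"hand":1},
    {"xyz":[0,0,0.0015],"twist":[0,0,0],"hand":1},
    {"xyz":[0,0,0.002],"twist":[0,0,0],"hand":1},
    {"xyz":[0,0,0.002],"twist":[0,0,0],"hand":1},
  ],
)

```text
clock: 17.4
ee_pos: [639.1, -146.5, 167.4]
orientation: [-0.0, 0.982, -0.191, 0.0]
contact_force: [-3.2, 5.4, 5.1]
gripper_width: 0.584
```

>>> step_arm(
  motion=[
    {"xyz":[0,0,0.0005],"twist":[0,0,0],"hand":1},
    {"xyz":[0,0,0.001],"twist":[0,0,0],"hand":1},
    {"xyz":[0,0,0.001],"twist":[0,0,0],"hand":1},
    {"xyz":[0,0,0.001],"twist":[0,0,0],"hand":1},
    {"xyz":[0,0,0.001],"twist":[0,0,0],"hand":1},
  ],
)

```text
clock: 17.9
ee_pos: [639.1, -146.5, 166.3]
orientation: [-0.0, 0.982, -0.191, 0.0]
contact_force: [-2.8, 6.6, 4.8]
gripper_width: 0.584
```

>>> step_arm(
  motion=[
    {"xyz":[0,0,0.0005],"twist":[0,0,0],"hand":1},
    {"xyz":[0,0,0.001],"twist":[0,0,0],"hand":1},
    {"xyz":[0,0,0.001],"twist":[0,0,0],"hand":1},
    {"xyz":[0,0,0.001],"twist":[0,0,0],"hand":1},
    {"xyz":[0,0,0.001],"twist":[0,0,0],"hand":1},
  ],
)

```text
clock: 18.4
ee_pos: [639.1, -146.5, 165.2]
orientation: [-0.0, 0.982, -0.191, 0.0]
contact_force: [-3.3, 5.7, 5.2]
gripper_width: 0.584
```

>>> step_arm(
  motion=[
    {"xyz":[0,0,0.0005],"twist":[0,0,0],"hand":1},
    {"xyz":[0,0,0.001],"twist":[0,0,0],"hand":1},
    {"xyz":[0,0,0.0015],"twist":[0,0,0],"hand":1},
    {"xyz":[0,0,0.0015],"twist":[0,0,0],"hand":1},
    {"xyz":[0,0,0.0015],"twist":[0,0,0],"hand":1},
  ],
)

```text
clock: 18.9
ee_pos: [639.1, -146.5, 162.9]
orientation: [-0.0, 0.982, -0.191, 0.0]
contact_force: [-0.2, 6.1, -4.5]
gripper_width: 0.584
```

>>> step_arm(
  motion=[
    {"xyz":[0,0,0],"twist":[0,0,0],"hand":0.2},
    {"xyz":[0,0,0],"twist":[0,0,0],"hand":0},
    {"xyz":[0,0,0],"twist":[0,0,0],"hand":0},
    {"xyz":[0,0,0],"twist":[0,0,0],"hand":0},
    {"xyz":[0,0,0],"twist":[0,0,0],"hand":0},
  ],
)

```text
clock: 19.4
ee_pos: [639.1, -147.3, 162.9]
orientation: [0.0, 0.982, -0.191, 0.0]
contact_force: [-1.1, -0.2, 0.6]
gripper_width: 1.002
```

>>> step_arm(
  motion=[
    {"xyz":[0,0,-0.02],"twist":[0,0,0],"hand":0},
    {"xyz":[0,0,-0.05],"twist":[0,0,0],"hand":0},
    {"xyz":[0,0,-0.09],"twist":[0,0,0],"hand":0},
    {"xyz":[0,0,-0.12],"twist":[0,0,0],"hand":0},
    {"xyz":[0,0,-0.12],"twist":[0,0,0],"hand":0},
  ],
)

```text
clock: 19.9
ee_pos: [641.0, -147.7, 287.6]
orientation: [-0.0, 0.982, -0.191, 0.004]
contact_force: [-0.4, -0.5, -0.1]
gripper_width: 1.004
```

>>> step_arm(
  motion=[
    {"xyz":[0,0,0],"twist":[0,0,0],"hand":0},
    {"xyz":[0,0,0],"twist":[0,0,0],"hand":0},
    {"xyz":[0,0,0],"twist":[0,0,0],"hand":0},
    {"xyz":[0,0,0],"twist":[0,0,0],"hand":0},
    {"xyz":[0,0,0],"twist":[0,0,0],"hand":0},
  ],
)

```text
clock: 20.4
ee_pos: [638.8, -147.0, 282.1]
orientation: [0.0, 0.982, -0.191, -0.001]
contact_force: [-0.4, 0.5, -0.1]
gripper_width: 0.999
```

```bash
python3 - <<'E'
from h import *
cupfit('6',185)
P,uv=cloud('wrist',np.load('pics/wrist6.npy'));m=(np.hypot(P[:,0]-639,P[:,1]+147)<30);h=np.histogram(P[m,2],np.arange(130,230,1));print([(int(a),int(b)) for a,b in zip(h[1],h[0]) if b>30])
grab('side','6');im=cv2.imread('pics/side6.png');cv2.imwrite('pics/side6c.png',cv2.resize(im[180:300,290:410],(600,600),interpolation=2))
E
```

```text
Traceback (most recent call last):
  File "h.py", line 28, in cupfit
    print('ee',s['ee_pos'].round(1),s['clock'],len(Q),cv2.minEnclosingCircle(cv2.convexHull(Q[:,:2].astype(np.float32))),np.percentile(Q[:,2],[5,50,95]))
                                                      ~~~~~~~~~~~~~~~~~~~~~~^^^^^^^^^^^^^^^^^^^^^^^^^^^^^^^^^^^^^^^^^^^^
cv2.error: OpenCV(4.12.0) /io/opencv/modules/imgproc/src/shapedescr.cpp:201: error: (-215:Assertion failed) count >= 0 && (depth == CV_32F || depth == CV_32S) in function 'minEnclosingCircle'
```

View pics/wrist6.png

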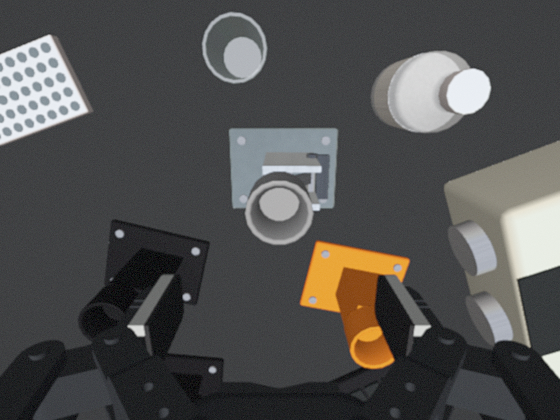

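```bash
python3 - <<'E'
from h import *
P,uv=cloud('wrist',np.load('pics/wrist6.npy'));m=(np.hypot(P[:,0]-639,P[:,1]+147)<32);h=np.histogram(P[m,2],np.arange(90,230,1));print([(int(a),int(b)) for a,b in zip(h[1],h[0]) if b>20])
top=np.percentile(P[m,2],99);print(top)
Q=P[m&(P[:,2]>top-3)];print(cv2.minEnclosingCircle(cv2.convexHull(Q[:,:2].astype(np.float32))))
grab('side','6');im=cv2.imread('pics/side6.png');cv2.imwrite('pics/side6c.png',cv2.resize(im[180:300,290:410],(600,600),interpolation=2))
P,uv=cloud('side',np.load('pics/side6.npy'),box=[330,190,362,250]);m=(np.hypot(P[:,0]-637,P[:,1]+151)<29);h=np.histogram(P[m,2],np.arange(90,230,2));print([(int(a),int(b)) for a,b in zip(h[1],h[0]) if b>3])
E
```

```text
[(90, 21), (97, 25), (98, 92), (99, 116), (100, 31), (142, 48), (143, 361), (144, 509), (145, 146), (146, 36), (147, 28), (148, 24), (149, 42), (150, 32), (151, 24), (152, 39), (153, 35), (154, 34), (155, 34), (156, 29), (157, 39), (158, 36), (159, 30), (160, 36), (161, 39), (162, 61), (163, 86), (164, 86), (165, 105), (166, 100), (167, 100), (168, 109), (169, 121), (170, 117), (171, 100), (172, 126), (173, 184), (174, 474), (175, 423), (176, 60)]
362.77879438220447
((645.2105102539062, -131.87838745117188), 27.439266204833984)
[(90, 15), (92, 13), (94, 15), (96, 20), (98, 41), (100, 18), (102, 4), (104, 4), (108, 6), (138, 9), (140, 9), (142, 21), (144, 42), (146, 22), (148, 14), (150, 21), (152, 13), (154, 20), (156, 20), (158, 23), (160, 18), (162, 26), (164, 31), (166, 30), (168, 32), (170, 24), (172, 41), (174, 60), (176, 16)]
```

View pics/side6c.png

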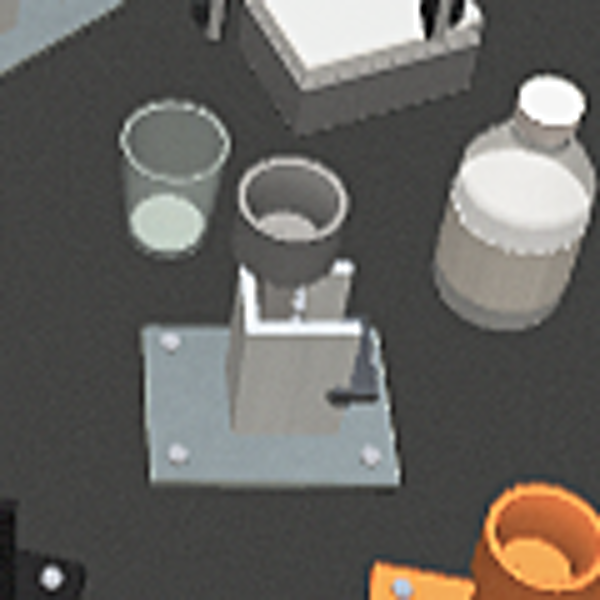

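The rim rose only 38 mm (136.7 to 174.7). The clicks were felt at 20, 35 and 50 mm, and each notch settles about 3 mm above its click, so the cup is on notch 2. The third notch was lost while I lowered the cup. I'll grip again, deeper and harder, pull past the click, and release without pushing down.

>>> step_arm(
  motion=[
    {"xyz":[-0.0003,-0.0007,0.03],"twist":[0,0,0],"hand":0},
    {"xyz":[-0.0003,-0.0007,0.07],"twist":[0,0,0],"hand":0},
    {"xyz":[-0.0003,-0.0007,0.105],"twist":[0,0,0],"hand":0},
    {"xyz":[-0.0003,-0.0007,0.125],"twist":[0,0,0],"hand":0},
    {"xyz":[-0.0003,-0.0007,0.132],"twist":[0,0,0],"hand":0},
  ],
  newtons=80,
)

```text
clock: 21.0
ee_pos: [637.8, -146.0, 148.3]
orientation: [0.0, 0.982, -0.191, -0.002]
contact_force: [-0.2, 0.5, 0.1]
gripper_width: 1.002
```

>>> step_arm(
  motion=[
    {"xyz":[0,0,0],"twist":[0,0,0],"hand":0.2},
    {"xyz":[0,0,0],"twist":[0,0,0],"hand":0.5},
    {"xyz":[0,0,0],"twist":[0,0,0],"hand":1},
    {"xyz":[0,0,0],"twist":[0,0,0],"hand":1},
    {"xyz":[0,0,0],"twist":[0,0,0],"hand":1},
  ],
  newtons=80,
)

```text
clock: 21.5
ee_pos: [639.2, -146.2, 152.4]
orientation: [-0.0, 0.982, -0.191, 0.001]
contact_force: [-2.7, 0.5, 6.2]
gripper_width: 0.579
```

```bash
python3 - <<'E'
from h import *
s=bot.sense();print(s['clock'],s['ee_pos'],s['contact_force'],s['gripper_width'])
grab('side','7')
for t in '67':
    P,uv=cloud('side',np.load(f'pics/side{t}.npy'),box=[330,190,362,250]);m=(np.hypot(P[:,0]-637,P[:,1]+151)<29);h=np.histogram(P[m,2],np.arange(130,200,2));print([(int(a),int(b)) for a,b in zip(h[1],h[0]) if b>3])
E
```

```text
21.5 [ 639.16841712 -146.2433534   152.40034151] [-2.65193971  0.54011873  6.19131543] 0.5790407517318664
[(138, 9), (140, 9), (142, 21), (144, 42), (146, 22), (148, 14), (150, 21), (152, 13), (154, 20), (156, 20), (158, 23), (160, 18), (162, 26), (164, 31), (166, 30), (168, 32), (170, 24), (172, 41), (174, 60), (176, 16)]
[(138, 4), (140, 18), (142, 28), (144, 31), (146, 18), (148, 20), (150, 18), (152, 17), (154, 21), (156, 24), (158, 22), (160, 19), (162, 30), (164, 31), (166, 33), (168, 19), (170, 37), (172, 49), (174, 43), (176, 7), (180, 6), (182, 5), (184, 5)]
```

>>> step_arm(
  motion=[
    {"xyz":[0,0,-0.002],"twist":[0,0,0],"hand":1},
    {"xyz":[0,0,-0.004],"twist":[0,0,0],"hand":1},
    {"xyz":[0,0,-0.006],"twist":[0,0,0],"hand":1},
    {"xyz":[0,0,-0.006],"twist":[0,0,0],"hand":1},
    {"xyz":[0,0,-0.006],"twist":[0,0,0],"hand":1},
  ],
)

```text
clock: 22.05
ee_pos: [639.1, -146.2, 156.8]
orientation: [0.0, 0.982, -0.191, 0.0]
contact_force: [-0.4, 0.9, -5.2]
gripper_width: 0.576
```

>>> step_arm(
  motion=[
    {"xyz":[0,0,-0.001],"twist":[0,0,0],"hand":1},
    {"xyz":[0,0,-0.002],"twist":[0,0,0],"hand":1},
    {"xyz":[0,0,-0.003],"twist":[0,0,0],"hand":1},
    {"xyz":[0,0,-0.003],"twist":[0,0,0],"hand":1},
    {"xyz":[0,0,-0.003],"twist":[0,0,0],"hand":1},
  ],
)

```text
clock: 22.55
ee_pos: [639.1, -146.2, 159.9]
orientation: [-0.0, 0.982, -0.191, 0.0]
contact_force: [2.4, 0.3, -8.4]
gripper_width: 0.578
```

>>> step_arm(
  motion=[
    {"xyz":[0,0,-0.001],"twist":[0,0,0],"hand":1},
    {"xyz":[0,0,-0.002],"twist":[0,0,0],"hand":1},
    {"xyz":[0,0,-0.002],"twist":[0,0,0],"hand":1},
    {"xyz":[0,0,-0.002],"twist":[0,0,0],"hand":1},
    {"xyz":[0,0,-0.002],"twist":[0,0,0],"hand":1},
  ],
)

```text
clock: 23.05
ee_pos: [639.1, -146.3, 162.0]
orientation: [-0.0, 0.982, -0.191, 0.0]
contact_force: [3.1, -0.1, -9.5]
gripper_width: 0.577
```

>>> step_arm(
  motion=[
    {"xyz":[0,0,-0.0005],"twist":[0,0,0],"hand":1},
    {"xyz":[0,0,-0.001],"twist":[0,0,0],"hand":1},
    {"xyz":[0,0,-0.001],"twist":[0,0,0],"hand":1},
    {"xyz":[0,0,-0.001],"twist":[0,0,0],"hand":1},
    {"xyz":[0,0,-0.001],"twist":[0,0,0],"hand":1},
  ],
)

```text
clock: 23.55
ee_pos: [639.1, -146.2, 162.9]
orientation: [-0.0, 0.982, -0.191, 0.0]
contact_force: [2.6, 1.2, -10.3]
gripper_width: 0.578
```

>>> step_arm(
  motion=[
    {"xyz":[0,0,-0.0005],"twist":[0,0,0],"hand":1},
    {"xyz":[0,0,-0.001],"twist":[0,0,0],"hand":1},
    {"xyz":[0,0,-0.001],"twist":[0,0,0],"hand":1},
    {"xyz":[0,0,-0.001],"twist":[0,0,0],"hand":1},
    {"xyz":[0,0,-0.001],"twist":[0,0,0],"hand":1},
  ],
)

```text
clock: 24.05
ee_pos: [639.1, -146.3, 164.0]
orientation: [0.0, 0.982, -0.191, 0.0]
contact_force: [3.0, 1.6, -8.6]
gripper_width: 0.58
```

>>> step_arm(
  motion=[
    {"xyz":[0,0,-0.0005],"twist":[0,0,0],"hand":1},
    {"xyz":[0,0,-0.001],"twist":[0,0,0],"hand":1},
    {"xyz":[0,0,-0.001],"twist":[0,0,0],"hand":1},
    {"xyz":[0,0,-0.001],"twist":[0,0,0],"hand":1},
    {"xyz":[0,0,-0.001],"twist":[0,0,0],"hand":1},
  ],
)

```text
clock: 24.55
ee_pos: [639.1, -146.2, 165.2]
orientation: [-0.0, 0.982, -0.191, 0.0]
contact_force: [2.4, 0.8, -2.6]
gripper_width: 0.58
```

>>> step_arm(
  motion=[
    {"xyz":[0,0,-0.0005],"twist":[0,0,0],"hand":1},
    {"xyz":[0,0,-0.001],"twist":[0,0,0],"hand":1},
    {"xyz":[0,0,-0.001],"twist":[0,0,0],"hand":1},
    {"xyz":[0,0,-0.001],"twist":[0,0,0],"hand":1},
    {"xyz":[0,0,-0.001],"twist":[0,0,0],"hand":1},
  ],
)

```text
clock: 25.05
ee_pos: [639.1, -146.2, 165.9]
orientation: [-0.0, 0.982, -0.191, 0.0]
contact_force: [3.1, 1.6, -6.2]
gripper_width: 0.575
```

>>> step_arm(
  motion=[
    {"xyz":[0,0,-0.0005],"twist":[0,0,0],"hand":1},
    {"xyz":[0,0,-0.001],"twist":[0,0,0],"hand":1},
    {"xyz":[0,0,-0.001],"twist":[0,0,0],"hand":1},
    {"xyz":[0,0,-0.001],"twist":[0,0,0],"hand":1},
    {"xyz":[0,0,-0.001],"twist":[0,0,0],"hand":1},
  ],
)

```text
clock: 25.55
ee_pos: [639.0, -146.2, 166.9]
orientation: [-0.0, 0.982, -0.191, 0.0]
contact_force: [3.8, 1.2, -4.6]
gripper_width: 0.58
```

```bash
python3 - <<'E'
from h import *
grab('side','8')
im=cv2.imread('pics/side8.png');cv2.imwrite('pics/side8c.png',cv2.resize(im[180:300,290:410],(600,600),interpolation=2))
P,uv=cloud('side',np.load(f'pics/side8.npy'),box=[330,190,362,250]);m=(np.hypot(P[:,0]-637,P[:,1]+151)<29);h=np.histogram(P[m,2],np.arange(130,210,2));print([(int(a),int(b)) for a,b in zip(h[1],h[0]) if b>3])
E
```

```text
[(130, 4), (154, 13), (156, 32), (158, 30), (160, 19), (162, 19), (164, 19), (166, 20), (168, 22), (170, 19), (172, 21), (174, 26), (176, 28), (178, 30), (180, 27), (182, 29), (184, 36), (186, 48), (188, 50), (190, 15), (194, 4), (198, 6)]
```

View pics/side8c.png

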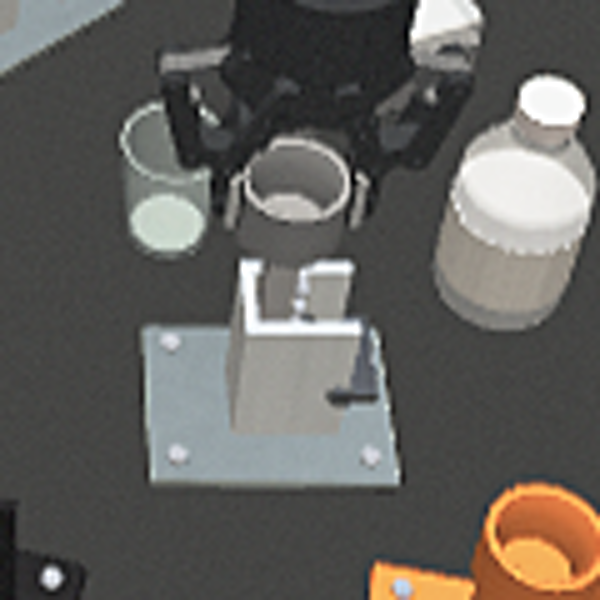

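>>> step_arm(
  motion=[
    {"xyz":[0,0,-0.0005],"twist":[0,0,0],"hand":1},
    {"xyz":[0,0,-0.001],"twist":[0,0,0],"hand":1},
    {"xyz":[0,0,-0.001],"twist":[0,0,0],"hand":1},
    {"xyz":[0,0,-0.001],"twist":[0,0,0],"hand":1},
    {"xyz":[0,0,-0.001],"twist":[0,0,0],"hand":1},
  ],
)

```text
clock: 26.1
ee_pos: [639.1, -146.3, 167.9]
orientation: [0.0, 0.982, -0.191, 0.0]
contact_force: [4.6, 0.6, -6.2]
gripper_width: 0.578
```

>>> step_arm(
  motion=[
    {"xyz":[0,0,0],"twist":[0,0,0],"hand":0.35},
    {"xyz":[0,0,0],"twist":[0,0,0],"hand":0.2},
    {"xyz":[0,0,0],"twist":[0,0,0],"hand":0},
    {"xyz":[0,0,0],"twist":[0,0,0],"hand":0},
    {"xyz":[0,0,0],"twist":[0,0,0],"hand":0},
  ],
)

```text
clock: 26.6
ee_pos: [638.8, -146.4, 167.9]
orientation: [0.0, 0.982, -0.191, -0.0]
contact_force: [0.6, 1.0, 0.3]
gripper_width: 1.002
```

```bash
python3 - <<'E'
from h import *
grab('side','9')
im=cv2.imread('pics/side9.png');cv2.imwrite('pics/side9c.png',cv2.resize(im[180:300,290:410],(600,600),interpolation=2))
P,uv=cloud('side',np.load(f'pics/side9.npy'),box=[330,190,362,250]);m=(np.hypot(P[:,0]-637,P[:,1]+151)<29);h=np.histogram(P[m,2],np.arange(130,210,2));print([(int(a),int(b)) for a,b in zip(h[1],h[0]) if b>3])
E
```

```text
[(154, 10), (156, 16), (158, 32), (160, 28), (162, 17), (164, 23), (166, 22), (168, 12), (170, 24), (172, 23), (174, 23), (176, 21), (178, 21), (180, 30), (182, 34), (184, 31), (186, 30), (188, 64), (190, 36)]
```

Cup now rests at h≈53 mm, on the third notch. On to the column.

>>> step_arm(
  motion=[
    {"xyz":[0,0,-0.03],"twist":[0,0,0],"hand":0},
    {"xyz":[0,0,-0.07],"twist":[0,0,0.12],"hand":0},
    {"xyz":[0,0,-0.1],"twist":[0,0,0.26],"hand":0},
    {"xyz":[0,0,-0.12],"twist":[0,0,0.4],"hand":0},
    {"xyz":[0,0,-0.12],"twist":[0,0,0.54],"hand":0},
  ],
)

```text
clock: 27.15
ee_pos: [640.2, -146.8, 291.4]
orientation: [-0.001, 0.894, -0.448, 0.003]
contact_force: [0.4, -0.3, 0.2]
gripper_width: 0.999
```

```bash
cat >> h.py <<'E'
from scipy.spatial.transform import Rotation as R
def cur():
    s=bot.sense();q=s['orientation'];return s['ee_pos'],R.from_quat([q[1],q[2],q[3],q[0]])
def delta(tp,tR):
    p,r=cur();print('xyz mm',(r.inv().apply(np.array(tp)-p)).round(1),'twist',(r.inv()*tR).as_rotvec().round(3))
def frame(z,x):
    z=np.array(z)/np.linalg.norm(z);x=np.array(x)-np.dot(x,z)*z;x/=np.linalg.norm(x);return R.from_matrix(np.c_[x,np.cross(z,x),z])
E
python3 - <<'E'
from h import *
a=np.radians(17)
print(cur()[0]);delta([605,180,288],frame([0,0,-1],[np.sin(a),-np.cos(a),0]))
E
```

```text
[ 640.23210167 -146.75508826  291.36935204]
xyz mm [-283.  -167.1    3. ] twist [-0.005 -0.003  0.344]
```

>>> step_arm(
  motion=[
    {"xyz":[-0.025,-0.015,0],"twist":[0,0,0.08],"hand":0},
    {"xyz":[-0.06,-0.035,0],"twist":[0,0,0.16],"hand":0},
    {"xyz":[-0.1,-0.06,0],"twist":[0,0,0.24],"hand":0},
    {"xyz":[-0.14,-0.083,0],"twist":[0,0,0.3],"hand":0},
    {"xyz":[-0.18,-0.106,0],"twist":[0,0,0.344],"hand":0},
  ],
)

```text
clock: 27.65
ee_pos: [614.6, 63.0, 287.9]
orientation: [-0.0, 0.805, -0.593, -0.0]
contact_force: [0.7, 1.0, -0.7]
gripper_width: 1.0
```

```bash
python3 - <<'E'
from h import *
a=np.radians(17)
print(cur()[0]);delta([605,180,270],frame([0,0,-1],[np.sin(a),-np.cos(a),0]))
E
```

```text
[614.56981301  63.04257608 287.85961519]
xyz mm [-114.6  -25.5   17.9] twist [0.    0.    0.004]
```

>>> step_arm(
  motion=[
    {"xyz":[-0.035,-0.008,0.004],"twist":[0,0,0],"hand":0},
    {"xyz":[-0.075,-0.017,0.01],"twist":[0,0,0],"hand":0},
    {"xyz":[-0.105,-0.024,0.016],"twist":[0,0,0],"hand":0},
    {"xyz":[-0.116,-0.026,0.018],"twist":[0,0,0],"hand":0},
    {"xyz":[-0.116,-0.026,0.018],"twist":[0,0,0],"hand":0},
  ],
)

```text
clock: 28.15
ee_pos: [604.7, 181.5, 269.3]
orientation: [0.0, 0.807, -0.591, -0.0]
contact_force: [0.2, -0.1, 0.3]
gripper_width: 1.0
```

>>> step_arm(
  motion=[
    {"xyz":[0,0,0],"twist":[0,0,0],"hand":0},
    {"xyz":[0,0,0],"twist":[0,0,0],"hand":0},
    {"xyz":[0,0,0],"twist":[0,0,0],"hand":0},
    {"xyz":[0,0,0],"twist":[0,0,0],"hand":0},
    {"xyz":[0,0,0],"twist":[0,0,0],"hand":0},
  ],
)

```text
clock: 28.65
ee_pos: [605.5, 179.1, 269.9]
orientation: [-0.0, 0.805, -0.593, 0.0]
contact_force: [0.0, -0.6, -0.7]
gripper_width: 1.0
```

```bash
cat > colfit.py <<'E'
from h import *
import sys
from scipy.optimize import least_squares
tag=sys.argv[1]
c=bot.get_calibration('wrist');print(cur()[0]);p,d=grab('wrist',tag)
P,uv=cloud('wrist',d,c)
im=p
Q=P[(P[:,2]>35)&(P[:,2]<175)&(np.hypot(P[:,0]-625,P[:,1]-183)<85)]
def ax(p):
    return np.array([np.sin(p[3])*np.cos(p[2]),np.sin(p[3])*np.sin(p[2]),np.cos(p[3])])
def res(p,Q):
    e=Q-np.r_[p[:2],100];u=ax(p);return np.linalg.norm(e-np.outer(e@u,u),axis=1)-15
f=np.array([620,182,np.radians(197),.61])
for k in(12,8,5,3,2.5,2,2):
    m=np.abs(res(f,Q))<k;f=least_squares(res,f,args=(Q[m],)).x
u=ax(f);e=Q-np.r_[f[:2],100];s=e@u;r=res(f,Q)
print('fit',f.round(3),np.degrees(f[2]),np.degrees(f[3]),m.sum(),'rms',r[m].std())
h=np.histogram(s[(np.abs(r)<3)],np.arange(-110,90,4));print([(int(a),int(b)) for a,b in zip(h[1],h[0]) if b>5])
near=r<-1
h=np.histogram(s[near],np.arange(20,100,1));print('top face/nipple',[(int(a),int(b)) for a,b in zip(h[1],h[0]) if b>2])
np.save('pics/fit.npy',f)
for S in(-65,55): print(S,proj('wrist',np.r_[f[:2],100]+S*u,c))
E
python3 colfit.py 10
```

```text
[605.49363941 179.14196471 269.92885512]
fit [6.20178e+02 1.81241e+02 3.44500e+00 6.08000e-01] 197.4049826979803 34.818634875677255 3273 rms 0.6998413186422394
[(-74, 9), (-70, 181), (-66, 81), (-62, 89), (-58, 91), (-54, 93), (-50, 99), (-46, 122), (-42, 98), (-38, 97), (-34, 98), (-30, 108), (-26, 102), (-22, 103), (-18, 115), (-14, 109), (-10, 117), (-6, 120), (-2, 93), (2, 98), (6, 101), (10, 101), (14, 88), (18, 110), (22, 113), (26, 124), (30, 121), (34, 126), (38, 133), (42, 134), (46, 134), (50, 210)]
top face/nipple [(50, 123), (51, 200), (52, 21), (53, 17), (54, 17), (55, 11), (56, 17), (57, 16), (58, 52), (59, 60)]
-65 [[280.57483336 130.07076207]]
55 [[281.12491318 225.55727502]]
```

View pics/wrist10.png

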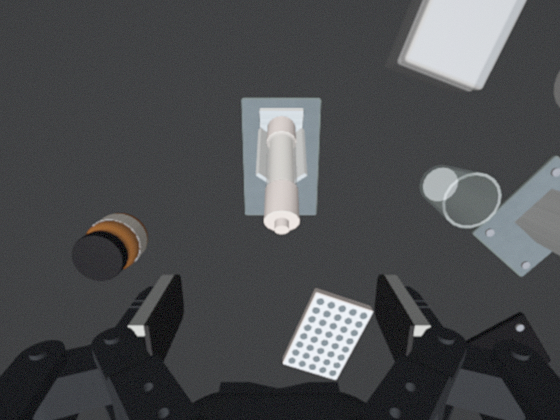

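```bash
cat > tgt.py <<'E'
from h import *
import sys
f=np.load('pics/fit.npy');u=np.array([np.sin(f[3])*np.cos(f[2]),np.sin(f[3])*np.sin(f[2]),np.cos(f[3])])
S=float(sys.argv[1]);a=f[2]-np.pi
T=np.r_[f[:2],100]+S*u;print('target',T);delta(T,frame(-u,[np.sin(a),-np.cos(a),0]))
E
python3 tgt.py 95
```

```text
target [568.41841308 165.01534805 177.99153695]
xyz mm [ 2.6 39.6 91.9] twist [ 0.608 -0.    -0.002]
```

>>> step_arm(
  motion=[
    {"xyz":[0.0005,0.008,0.015],"twist":[0.12,0,0],"hand":0},
    {"xyz":[0.001,0.016,0.035],"twist":[0.25,0,0],"hand":0},
    {"xyz":[0.002,0.025,0.055],"twist":[0.38,0,0],"hand":0},
    {"xyz":[0.0025,0.033,0.075],"twist":[0.5,0,0],"hand":0},
    {"xyz":[0.0026,0.0396,0.092],"twist":[0.608,0,0],"hand":0},
  ],
)

```text
clock: 29.2
ee_pos: [581.5, 179.4, 217.2]
orientation: [-0.177, 0.791, -0.575, 0.109]
contact_force: [0.1, 0.8, -0.2]
gripper_width: 1.0
```

>>> step_arm(
  motion=[
    {"xyz":[0,0,0],"twist":[0,0,0],"hand":0},
    {"xyz":[0,0,0],"twist":[0,0,0],"hand":0},
    {"xyz":[0,0,0],"twist":[0,0,0],"hand":0},
    {"xyz":[0,0,0],"twist":[0,0,0],"hand":0},
    {"xyz":[0,0,0],"twist":[0,0,0],"hand":0},
  ],
)

```text
clock: 29.7
ee_pos: [582.8, 180.0, 217.7]
orientation: [-0.177, 0.791, -0.575, 0.109]
contact_force: [-0.3, 0.1, 0.0]
gripper_width: 0.999
```

```bash
python3 tgt.py 95; python3 colfit.py 11; python3 tgt.py 16; python3 -c "
from h import *
print(bot.sense()['q'].round(2))"
```

```text
target [568.41841308 165.01534805 177.99153695]
xyz mm [10.9 32.8 28.5] twist [ 0.189  0.035 -0.001]
[582.84120828 179.9717243  217.66489519]
fit [6.20245e+02 1.81175e+02 3.44200e+00 6.08000e-01] 197.2203159601362 34.818993191504546 2934 rms 0.6873034665138078
[(-74, 8), (-70, 175), (-66, 62), (-62, 56), (-58, 67), (-54, 69), (-50, 77), (-46, 98), (-42, 70), (-38, 77), (-34, 77), (-30, 83), (-26, 80), (-22, 81), (-18, 90), (-14, 88), (-10, 99), (-6, 105), (-2, 81), (2, 88), (6, 87), (10, 87), (14, 53), (18, 103), (22, 109), (26, 109), (30, 120), (34, 131), (38, 121), (42, 129), (46, 154), (50, 414)]
top face/nipple [(49, 5), (50, 279), (51, 389), (52, 59), (53, 25), (54, 11), (55, 16), (56, 21), (57, 15), (58, 96), (59, 120), (60, 9)]
-65 [[295.21838782 189.70215294]]
55 [[296.29776198 267.27725638]]
target [611.51862059 178.47086622 113.13535962]
xyz mm [ 13.6  17.8 106.1] twist [0.189 0.036 0.001]
[-0.59  0.39  0.27  2.21 -0.71  0.17 -0.94]
```

View pics/wrist11.png

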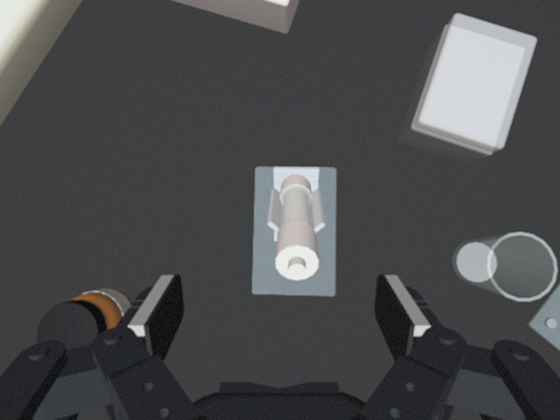

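The full 35° tilt is out of reach because joint 6 is at its limit. With the jaws horizontal, the tool pitch relative to the column is free. I'll grasp with the tool tilted about 15° and stand the column up later with an opposite tilt of about 20°.

```bash
cat > tgt2.py <<'E'
from h import *
import sys
f=np.load('pics/fit.npy');u=np.array([np.sin(f[3])*np.cos(f[2]),np.sin(f[3])*np.sin(f[2]),np.cos(f[3])])
back=float(sys.argv[1]);S=float(sys.argv[2]);tl=np.radians(float(sys.argv[3]));a=f[2]-np.pi
t=np.array([np.sin(tl)*np.cos(a),np.sin(tl)*np.sin(a),-np.cos(tl)])
T=np.r_[f[:2],100]+S*u+(11-back)*t;print('target',T);delta(T,frame(t,[np.sin(a),-np.cos(a),0]))
E
python3 tgt2.py 70 28 15; python3 tgt2.py 0 28 15
```

```text
target [590.38812781 171.92167475 179.97650308]
xyz mm [11.1 10.9 36. ] twist [-0.156  0.036  0.008]
target [607.69332342 177.28525243 112.36169524]
xyz mm [ 13.6  21.8 105.1] twist [-0.156  0.036  0.008]
```

>>> step_arm(
  motion=[
    {"xyz":[0.002,0.002,0.006],"twist":[-0.04,0.009,0],"hand":0},
    {"xyz":[0.004,0.004,0.012],"twist":[-0.08,0.018,0.002],"hand":0},
    {"xyz":[0.007,0.007,0.022],"twist":[-0.12,0.027,0.004],"hand":0},
    {"xyz":[0.011,0.011,0.036],"twist":[-0.156,0.036,0.008],"hand":0},
    {"xyz":[0.011,0.011,0.036],"twist":[-0.156,0.036,0.008],"hand":0},
  ],
)

```text
clock: 30.25
ee_pos: [590.4, 172.3, 178.6]
orientation: [-0.104, 0.798, -0.588, 0.078]
contact_force: [-0.1, 0.6, -0.1]
gripper_width: 0.998
```

```bash
python3 tgt2.py 70 28 15; python3 -c "
from h import *
print(bot.sense()['q'].round(2),bot.sense()['ee_pos'])"
```

```text
target [590.38812781 171.92167475 179.97650308]
xyz mm [ 0.4 -0.3 -1.4] twist [ 0.002 -0.001  0.   ]
[-0.7   0.51  0.45  2.13 -0.63  0.35 -1.03] [590.35849949 172.33219536 178.55545201]
```

Reached as asked. Now go down over the column along the tool axis.

>>> step_arm(
  motion=[
    {"xyz":[0,0,0.015],"twist":[0,0,0],"hand":0},
    {"xyz":[0,0,0.032],"twist":[0,0,0],"hand":0},
    {"xyz":[0,0,0.05],"twist":[0,0,0],"hand":0},
    {"xyz":[0,0,0.063],"twist":[0,0,0],"hand":0},
    {"xyz":[0,0,0.069],"twist":[0,0,0],"hand":0},
  ],
)

```text
clock: 30.75
ee_pos: [606.9, 177.0, 112.7]
orientation: [-0.105, 0.798, -0.589, 0.078]
contact_force: [-0.0, 0.1, 0.4]
gripper_width: 1.0
```

>>> step_arm(
  motion=[
    {"xyz":[0,0,0],"twist":[0,0,0],"hand":0.2},
    {"xyz":[0,0,0],"twist":[0,0,0],"hand":0.4},
    {"xyz":[0,0,0],"twist":[0,0,0],"hand":0.4},
    {"xyz":[0,0,0],"twist":[0,0,0],"hand":0.4},
    {"xyz":[0,0,0],"twist":[0,0,0],"hand":0.4},
  ],
  newtons=50,
)

```text
clock: 31.25
ee_pos: [607.2, 177.4, 113.7]
orientation: [-0.105, 0.798, -0.588, 0.078]
contact_force: [0.5, 0.8, -0.9]
gripper_width: 0.6
```

```bash
python3 tgt2.py 0 28 15; python3 -c "
from h import *
c=bot.get_calibration('wrist');p,d=grab('wrist','12');f=np.load('pics/fit.npy');print(bot.sense()['contact_force'],bot.sense()['gripper_width'])
grab('side','12');im=cv2.imread('pics/side12.png');cv2.imwrite('pics/side12c.png',cv2.resize(im[110:210,240:340],(600,600),interpolation=2))"
```

```text
target [607.69332342 177.28525243 112.36169524]
xyz mm [ 0.3 -0.1  1.4] twist [-0.001 -0.    -0.   ]
[ 0.47472079 -0.17006299 -0.17794325] 0.6031721088633875
```

View pics/wrist12.png

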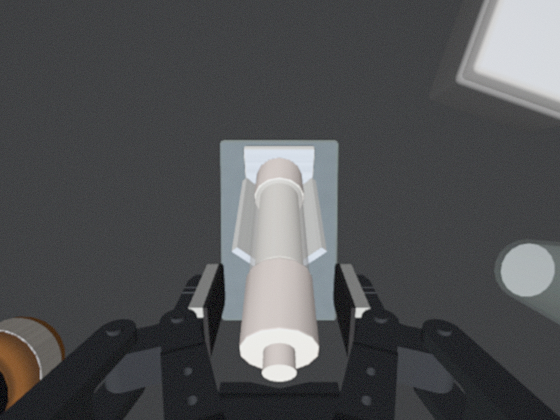

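View pics/side12c.png

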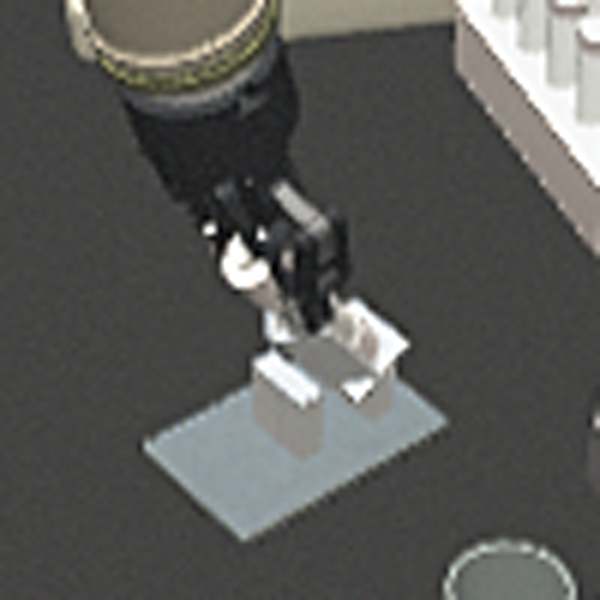

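The column sits centred between the fingers, around columns 245–318 with the pads at 215 and 345. Closing now.

>>> step_arm(
  motion=[
    {"xyz":[0,0,0],"twist":[0,0,0],"hand":0.55},
    {"xyz":[0,0,0],"twist":[0,0,0],"hand":0.7},
    {"xyz":[0,0,0],"twist":[0,0,0],"hand":1},
    {"xyz":[0,0,0],"twist":[0,0,0],"hand":1},
    {"xyz":[0,0,0],"twist":[0,0,0],"hand":1},
  ],
  newtons=60,
)

```text
clock: 31.85
ee_pos: [607.0, 177.3, 113.5]
orientation: [-0.105, 0.798, -0.588, 0.078]
contact_force: [-3.7, 0.1, 5.2]
gripper_width: 0.334
```

```bash
python3 - <<'E'
from h import *
s=bot.sense();print(s['ee_pos'],s['contact_force'],s['gripper_width'],s['clock'])
f=np.load('pics/fit.npy');u=np.array([np.sin(f[3])*np.cos(f[2]),np.sin(f[3])*np.sin(f[2]),np.cos(f[3])])
p,r=cur();print('u in tool',r.inv().apply(u).round(4),'angle deg',np.degrees(np.arccos(-r.inv().apply(u)[2])))
E
```

```text
[607.02047266 177.28628166 113.46814266] [-3.69336086  0.0537218   5.15652253] 0.3336971823734455 31.85
u in tool [ 3.000e-04  3.386e-01 -9.409e-01] angle deg 19.79166250764831
```

>>> step_arm(
  motion=[
    {"xyz":[0,0.001,-0.005],"twist":[0,0,0],"hand":1},
    {"xyz":[0,0.002,-0.015],"twist":[0,0,0],"hand":1},
    {"xyz":[0,0.002,-0.03],"twist":[0,0,0],"hand":1},
    {"xyz":[0,0.002,-0.045],"twist":[0,0,0],"hand":1},
    {"xyz":[0,0.002,-0.06],"twist":[0,0,0],"hand":1},
  ],
)

```text
clock: 32.35
ee_pos: [589.9, 171.8, 171.6]
orientation: [-0.105, 0.798, -0.589, 0.078]
contact_force: [0.0, 0.1, -0.4]
gripper_width: 0.338
```

>>> step_arm(
  motion=[
    {"xyz":[0,-0.005,-0.015],"twist":[0,0,0],"hand":1},
    {"xyz":[0,-0.01,-0.035],"twist":[0,0,0],"hand":1},
    {"xyz":[0,-0.02,-0.06],"twist":[0,0,0],"hand":1},
    {"xyz":[0,-0.03,-0.09],"twist":[0,0,0],"hand":1},
    {"xyz":[0,-0.04,-0.12],"twist":[0,0,0],"hand":1},
  ],
)

```text
clock: 32.85
ee_pos: [596.8, 173.9, 298.4]
orientation: [-0.105, 0.798, -0.589, 0.077]
contact_force: [-0.1, 1.6, -1.1]
gripper_width: 0.338
```

```bash
python3 - <<'E'
from h import *
s=bot.sense();print(s['ee_pos'],s['contact_force'],s['gripper_width'],s['clock'],s['q'].round(2))
grab('side','13');grab('scene','13');grab('wrist','13')
a=cv2.imread('pics/side13.png')[40:220,200:420];b=cv2.imread('pics/wrist13.png')
cv2.imwrite('pics/m13.png',np.hstack([cv2.resize(a,(480,400)),cv2.resize(b,(320,400))]))
E
```

```text
[596.84604785 173.86531241 298.35589878] [-0.1118713   1.64482352 -1.06635588] 0.337942288746511 32.85 [-0.89  0.38  0.7   2.   -0.44  0.62 -1.2 ]
```

View pics/m13.png

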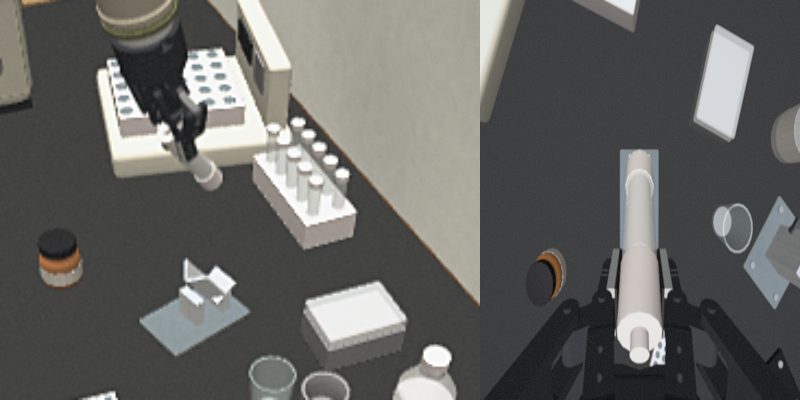

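```bash
cat > held.py <<'E'
from h import *
import sys
from scipy.optimize import least_squares
c=bot.get_calibration('wrist');p0,r0=cur();p,d=grab('wrist',sys.argv[1])
P,uv=cloud('wrist',d,c);T=r0.inv().apply(P-p0)
u0=np.array([0,.3386,-.9409]);G=np.array([0,0,-11.])
def ax(f): v=np.array([f[2],f[3],-1]);return v/np.linalg.norm(v)
def res(f,Q):
    e=Q-np.array([f[0],f[1],-11]);u=ax(f);return np.linalg.norm(e-np.outer(e@u,u),axis=1)-15
f=np.array([0,0,0,.36])
e=T-G;s=e@u0;Q0=T[(np.linalg.norm(e-np.outer(s,u0),axis=1)<22)&(s>-105)&(s<35)]
# free part of the tube only, away from fingers
s0=(Q0-G)@u0;Q=Q0[((s0<-25)|(s0>14))&(s0<24)]
for k in(6,4,3,2,2,2):
    m=np.abs(res(f,Q))<k;f=least_squares(res,f,args=(Q[m],)).x
u=ax(f);A=np.array([f[0],f[1],-11]);print('axis pt at tool z=-11',f[:2].round(2),'u tool',u.round(4),m.sum(),res(f,Q)[m].std(),'angle',np.degrees(np.arctan2(f[3],1)))
s=(Q0-A)@u;r=res(f,Q0);h=np.histogram(s[np.abs(r)<2],np.arange(-110,40,4));print([(int(a),int(b)) for a,b in zip(h[1],h[0]) if b>3])
h=np.histogram(s[r<-2],np.arange(10,40,1));print('top',[(int(a),int(b)) for a,b in zip(h[1],h[0]) if b>3])
np.save('pics/held.npy',np.r_[A,u]);print('world u',r0.apply(u).round(3))
E
python3 held.py 14
```

```text
axis pt at tool z=-11 [0.35 0.25] u tool [ 0.0011  0.3382 -0.9411] 6128 0.6527418157632333 angle 19.766184423827855
[(-102, 5), (-98, 123), (-94, 143), (-90, 151), (-86, 160), (-82, 158), (-78, 252), (-74, 191), (-70, 184), (-66, 187), (-62, 199), (-58, 218), (-54, 223), (-50, 237), (-46, 259), (-42, 262), (-38, 284), (-34, 293), (-30, 312), (-26, 343), (-22, 372), (-18, 430), (-14, 347), (-10, 473), (-6, 511), (-2, 542), (2, 590), (6, 624), (10, 703), (14, 820), (18, 1230), (22, 154), (26, 5), (30, 8)]
top [(20, 15), (21, 956), (22, 351), (23, 85), (24, 82), (25, 91), (26, 82), (27, 97), (28, 95), (29, 424), (30, 91)]
world u [-0.547 -0.171  0.819]
```

```bash
cat > place.py <<'E'
from h import *
import sys
X,Y,Z,adeg=map(float,sys.argv[1:5])
H=np.load('pics/held.npy');A,u=H[:3],H[3:];foot=A-98.2*u
a=np.radians(adeg);x=np.array([np.sin(a),-np.cos(a),0])
# tool->world: u->ez, x~ 
xt=np.array([1,0,0])-u[0]*u;xt/=np.linalg.norm(xt)
M=np.c_[x,np.cross([0,0,1],x),[0,0,1]]@np.c_[xt,np.cross(u,xt),u].T
Rt=R.from_matrix(M);T=np.array([X,Y,Z])-Rt.apply(foot);print('TCP',T.round(1));delta(T,Rt)
p,r=cur();print('now foot',(p+r.apply(foot)).round(1),'u',r.apply(u).round(4),'F',bot.sense()['contact_force'].round(1),'t',bot.sense()['clock'])
E
python3 place.py 639.3 -147.2 228 -13
```

```text
TCP [ 636.  -146.1  315.8]
xyz mm [317.7  51.  -32.7] twist [-0.594 -0.02   0.535]
now foot [647.8 190.  227.5] u [-0.5451 -0.1704  0.8208] F [-1.3  0.3 -2. ] t 33.05
```

>>> step_arm(
  motion=[
    {"xyz":[0.02,0.003,-0.01],"twist":[-0.04,0,0.035],"hand":1},
    {"xyz":[0.055,0.009,-0.015],"twist":[-0.1,0,0.09],"hand":1},
    {"xyz":[0.095,0.015,-0.02],"twist":[-0.18,-0.006,0.16],"hand":1},
    {"xyz":[0.135,0.022,-0.025],"twist":[-0.25,-0.008,0.225],"hand":1},
    {"xyz":[0.175,0.028,-0.03],"twist":[-0.327,-0.011,0.294],"hand":1},
  ],
)

```text
clock: 33.55
ee_pos: [615.1, -4.2, 317.8]
orientation: [0.014, 0.71, -0.703, -0.041]
contact_force: [-0.0, 0.7, -1.3]
gripper_width: 0.337
```

```bash
python3 place.py 639.3 -147.2 228 -13
```

```text
TCP [ 636.  -146.1  315.8]
xyz mm [142.  -19.5  -5.1] twist [-0.262 -0.01   0.238]
now foot [641.6  -0.9 234.2] u [-0.2638 -0.0412  0.9637] F [-0.   0.7 -1.3] t 33.55
```

>>> step_arm(
  motion=[
    {"xyz":[0.035,-0.005,-0.004],"twist":[-0.07,-0.002,0.06],"hand":1},
    {"xyz":[0.075,-0.01,-0.008],"twist":[-0.14,-0.005,0.125],"hand":1},
    {"xyz":[0.11,-0.015,-0.008],"twist":[-0.2,-0.008,0.18],"hand":1},
    {"xyz":[0.132,-0.018,-0.006],"twist":[-0.24,-0.01,0.22],"hand":1},
    {"xyz":[0.142,-0.0195,-0.005],"twist":[-0.262,-0.01,0.238],"hand":1},
  ],
)

```text
clock: 34.05
ee_pos: [636.5, -147.7, 314.5]
orientation: [-0.107, -0.612, 0.772, 0.134]
contact_force: [0.0, -0.0, -1.8]
gripper_width: 0.337
```

>>> step_arm(
  motion=[
    {"xyz":[0,0,0],"twist":[0,0,0],"hand":1},
    {"xyz":[0,0,0],"twist":[0,0,0],"hand":1},
    {"xyz":[0,0,0],"twist":[0,0,0],"hand":1},
    {"xyz":[0,0,0],"twist":[0,0,0],"hand":1},
    {"xyz":[0,0,0],"twist":[0,0,0],"hand":1},
  ],
)

```text
clock: 34.55
ee_pos: [637.2, -143.9, 317.3]
orientation: [-0.105, -0.615, 0.77, 0.132]
contact_force: [0.7, 0.4, -0.9]
gripper_width: 0.336
```

```bash
python3 place.py 639.3 -147.2 228 -13; python3 held.py 15; python3 place.py 639.3 -147.2 228 -13; python3 - <<'E'
from h import *
for n in('side','scene'): grab(n,'15')
a=cv2.imread('pics/side15.png')[120:270,270:420];b=cv2.imread('pics/scene15.png')[120:270,130:280]
cv2.imwrite('pics/m15.png',np.hstack([cv2.resize(a,(400,400)),cv2.resize(b,(400,400))]))
P,uv=cloud('wrist',np.load('pics/wrist15.npy'));m=(np.hypot(P[:,0]-639,P[:,1]+147)<30)&(P[:,2]>183)&(P[:,2]<197);Q=P[m]
h=np.histogram(Q[:,2],np.arange(183,198));print(list(zip(h[1],h[0])))
Q=Q[Q[:,2]>186.5]
print(len(Q),cv2.minEnclosingCircle(cv2.convexHull(Q[:,:2].astype(np.float32))))
E
```

```text
TCP [ 636.  -146.1  315.8]
xyz mm [2.4 0.2 1.7] twist [-0.005  0.     0.004]
now foot [ 641.1 -145.   229.6] u [-5.6e-03 -2.0e-04  1.0e+00] F [ 0.7  0.4 -0.9] t 34.55
axis pt at tool z=-11 [-0.14 -0.84] u tool [ 0.0012  0.3382 -0.9411] 6161 0.6546386409795709 angle 19.76882395871381
[(-98, 96), (-94, 148), (-90, 144), (-86, 161), (-82, 169), (-78, 214), (-74, 214), (-70, 185), (-66, 181), (-62, 212), (-58, 207), (-54, 226), (-50, 226), (-46, 242), (-42, 269), (-38, 282), (-34, 294), (-30, 306), (-26, 335), (-22, 369), (-18, 420), (-14, 339), (-10, 477), (-6, 494), (-2, 541), (2, 580), (6, 631), (10, 667), (14, 783), (18, 990), (22, 559), (26, 7), (30, 8)]
top [(21, 124), (22, 1089), (23, 136), (24, 73), (25, 85), (26, 92), (27, 94), (28, 95), (29, 141), (30, 423), (31, 6)]
world u [-0.006 -0.     1.   ]
TCP [ 634.9 -146.3  316.1]
xyz mm [2.7 1.3 1.7] twist [-0.005  0.     0.004]
now foot [ 642.1 -145.   229.2] u [-5.5e-03 -1.0e-04  1.0e+00] F [-1.4 -0.1 -1.6] t 34.6
[(np.int64(183), np.int64(87)), (np.int64(184), np.int64(74)), (np.int64(185), np.int64(90)), (np.int64(186), np.int64(82)), (np.int64(187), np.int64(83)), (np.int64(188), np.int64(189)), (np.int64(189), np.int64(422)), (np.int64(190), np.int64(221)), (np.int64(191), np.int64(17)), (np.int64(192), np.int64(0)), (np.int64(193), np.int64(0)), (np.int64(194), np.int64(0)), (np.int64(195), np.int64(0)), (np.int64(196), np.int64(0))]
967 ((639.8192749023438, -148.7262420654297), 25.907642364501953)
```

View pics/m15.png

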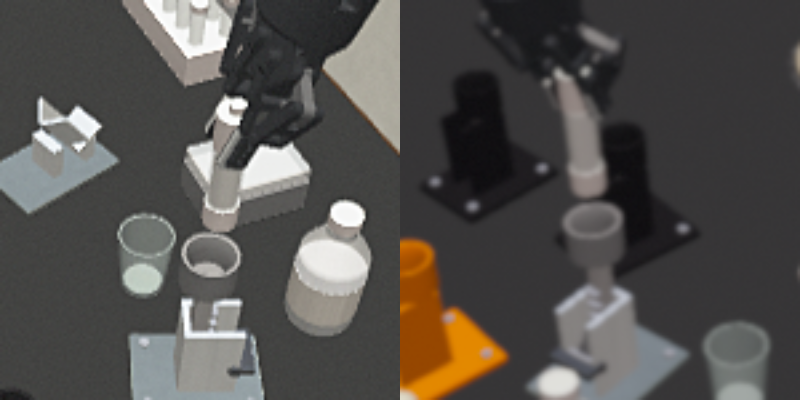

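View pics/wrist15.png

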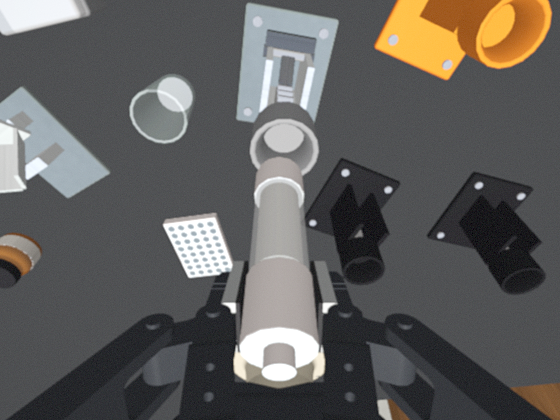

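```bash
python3 place.py 639.4 -147.6 200 -13;python3 place.py 639.4 -147.6 165 -13
```

```text
TCP [ 635.  -146.7  288.1]
xyz mm [ 2.7 -8.1 27.9] twist [-0.005  0.     0.003]
now foot [ 642.1 -145.4  229. ] u [-5.1e-03  1.0e-04  1.0e+00] F [ 0.3 -0.2 -1.5] t 34.7
TCP [ 635.  -146.7  253.1]
xyz mm [  2.7 -19.7  60.9] twist [-0.005  0.     0.003]
now foot [ 642.1 -145.4  229. ] u [-5.1e-03  1.0e-04  1.0e+00] F [ 0.3 -0.2 -1.5] t 34.7
```

>>> step_arm(
  motion=[
    {"xyz":[0.0025,0.001,0.001],"twist":[-0.005,0,0.003],"hand":1},
    {"xyz":[0.0025,-0.002,0.01],"twist":[-0.005,0,0.003],"hand":1},
    {"xyz":[0.0025,-0.005,0.02],"twist":[-0.005,0,0.003],"hand":1},
    {"xyz":[0.0025,-0.008,0.028],"twist":[-0.005,0,0.003],"hand":1},
    {"xyz":[0.0025,-0.008,0.028],"twist":[-0.005,0,0.003],"hand":1},
  ],
)

```text
clock: 35.2
ee_pos: [634.3, -146.5, 285.8]
orientation: [-0.108, -0.613, 0.771, 0.135]
contact_force: [-0.2, 0.3, -1.1]
gripper_width: 0.34
```

>>> step_arm(
  motion=[
    {"xyz":[0,0,0],"twist":[0,0,0],"hand":1},
    {"xyz":[0,0,0],"twist":[0,0,0],"hand":1},
    {"xyz":[0,0,0],"twist":[0,0,0],"hand":1},
    {"xyz":[0,0,0],"twist":[0,0,0],"hand":1},
    {"xyz":[0,0,0],"twist":[0,0,0],"hand":1},
  ],
)

```text
clock: 35.7
ee_pos: [634.9, -147.1, 288.0]
orientation: [-0.107, -0.613, 0.771, 0.134]
contact_force: [-0.8, 0.8, -1.5]
gripper_width: 0.336
```

```bash
python3 place.py 639.4 -147.6 200 -13; python3 - <<'E'
from h import *
for n in('side','scene','wrist'): grab(n,'16')
a=cv2.imread('pics/side16.png')[180:260,310:390];b=cv2.imread('pics/scene16.png')[160:250,160:250];c=cv2.imread('pics/wrist16.png')[90:230,210:350]
cv2.imwrite('pics/m16.png',np.hstack([cv2.resize(i,(266,400)if 0 else(266,266)) for i in(a,b,c)]))
E
```

```text
TCP [ 635.  -146.7  288.1]
xyz mm [-0.3  0.1 -0.1] twist [ 0.     0.    -0.001]
now foot [ 639.4 -148.   199.8] u [1.e-04 2.e-04 1.e+00] F [-0.8  0.8 -1.5] t 35.7
```

View pics/m16.png

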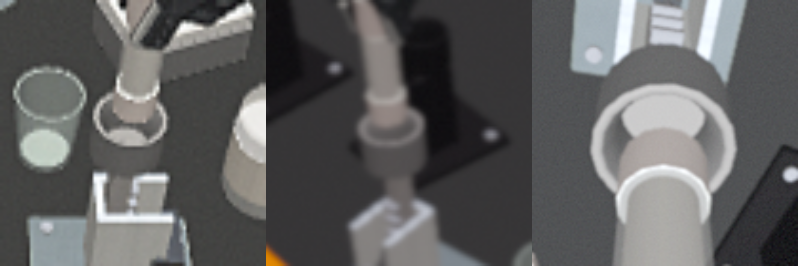

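>>> step_arm(
  motion=[
    {"xyz":[0,-0.0017,0.0047],"twist":[0,0,0],"hand":1},
    {"xyz":[0,-0.0034,0.0094],"twist":[0,0,0],"hand":1},
    {"xyz":[0,-0.0051,0.0141],"twist":[0,0,0],"hand":1},
    {"xyz":[0,-0.0068,0.0188],"twist":[0,0,0],"hand":1},
    {"xyz":[0,-0.0085,0.0235],"twist":[0,0,0],"hand":1},
  ],
)

```text
clock: 36.35
ee_pos: [634.8, -147.1, 262.1]
orientation: [-0.108, -0.613, 0.771, 0.134]
contact_force: [0.4, 0.5, -0.8]
gripper_width: 0.334
```

>>> step_arm(
  motion=[
    {"xyz":[0,-0.0005,0.0014],"twist":[0,0,0],"hand":1},
    {"xyz":[0,-0.001,0.0028],"twist":[0,0,0],"hand":1},
    {"xyz":[0,-0.0015,0.0042],"twist":[0,0,0],"hand":1},
    {"xyz":[0,-0.002,0.0056],"twist":[0,0,0],"hand":1},
    {"xyz":[0,-0.0027,0.0075],"twist":[0,0,0],"hand":1},
  ],
)

```text
clock: 36.85
ee_pos: [635.0, -147.1, 254.9]
orientation: [-0.107, -0.613, 0.771, 0.134]
contact_force: [0.8, 0.0, -2.1]
gripper_width: 0.337
```

```bash
python3 place.py 639.4 -147.6 160 -13
```

```text
TCP [ 635.  -146.7  248.1]
xyz mm [-0.4 -2.2  6.3] twist [ 0.     0.    -0.001]
now foot [ 639.4 -148.   166.7] u [2.e-04 2.e-04 1.e+00] F [ 0.8  0.  -2.1] t 36.85
```

>>> step_arm(
  motion=[
    {"xyz":[0,-0.0005,0.0014],"twist":[0,0,0],"hand":1},
    {"xyz":[0,-0.001,0.0028],"twist":[0,0,0],"hand":1},
    {"xyz":[0,-0.0014,0.0042],"twist":[0,0,0],"hand":1},
    {"xyz":[0,-0.0016,0.0047],"twist":[0,0,0],"hand":1},
    {"xyz":[0,-0.0016,0.0047],"twist":[0,0,0],"hand":1},
  ],
)

```text
clock: 37.35
ee_pos: [634.8, -147.1, 249.7]
orientation: [-0.108, -0.613, 0.771, 0.134]
contact_force: [-0.3, -0.7, -1.8]
gripper_width: 0.339
```

>>> step_arm(
  motion=[
    {"xyz":[0,-0.0002,0.0005],"twist":[0,0,0],"hand":1},
    {"xyz":[0,-0.0003,0.0009],"twist":[0,0,0],"hand":1},
    {"xyz":[0,-0.0003,0.0009],"twist":[0,0,0],"hand":1},
    {"xyz":[0,-0.0003,0.0009],"twist":[0,0,0],"hand":1},
    {"xyz":[0,-0.0003,0.0009],"twist":[0,0,0],"hand":1},
  ],
)

```text
clock: 37.85
ee_pos: [634.8, -147.1, 248.9]
orientation: [-0.108, -0.613, 0.771, 0.134]
contact_force: [0.8, 0.1, -1.2]
gripper_width: 0.337
```

>>> step_arm(
  motion=[
    {"xyz":[0,-0.0002,0.0005],"twist":[0,0,0],"hand":1},
    {"xyz":[0,-0.0003,0.0009],"twist":[0,0,0],"hand":1},
    {"xyz":[0,-0.0003,0.0009],"twist":[0,0,0],"hand":1},
    {"xyz":[0,-0.0003,0.0009],"twist":[0,0,0],"hand":1},
    {"xyz":[0,-0.0003,0.0009],"twist":[0,0,0],"hand":1},
  ],
)

```text
clock: 38.35
ee_pos: [634.8, -147.0, 247.9]
orientation: [-0.108, -0.613, 0.771, 0.134]
contact_force: [0.8, -0.6, -2.0]
gripper_width: 0.336
```

>>> step_arm(
  motion=[
    {"xyz":[0,-0.0001,0.0003],"twist":[0,0,0],"hand":1},
    {"xyz":[0,-0.0002,0.0007],"twist":[0,0,0],"hand":1},
    {"xyz":[0,-0.0002,0.0007],"twist":[0,0,0],"hand":1},
    {"xyz":[0,-0.0002,0.0007],"twist":[0,0,0],"hand":1},
    {"xyz":[0,-0.0002,0.0007],"twist":[0,0,0],"hand":1},
  ],
)

```text
clock: 38.85
ee_pos: [634.7, -147.1, 247.2]
orientation: [-0.108, -0.613, 0.771, 0.134]
contact_force: [-0.3, -0.0, -1.7]
gripper_width: 0.336
```

>>> step_arm(
  motion=[
    {"xyz":[0,-0.0001,0.0003],"twist":[0,0,0],"hand":1},
    {"xyz":[0,-0.0002,0.0007],"twist":[0,0,0],"hand":1},
    {"xyz":[0,-0.0002,0.0007],"twist":[0,0,0],"hand":1},
    {"xyz":[0,-0.0002,0.0007],"twist":[0,0,0],"hand":1},
    {"xyz":[0,-0.0002,0.0007],"twist":[0,0,0],"hand":1},
  ],
)

```text
clock: 39.35
ee_pos: [634.7, -147.1, 246.5]
orientation: [-0.107, -0.613, 0.771, 0.134]
contact_force: [-0.4, -0.1, -0.2]
gripper_width: 0.337
```

>>> step_arm(
  motion=[
    {"xyz":[0,-0.0001,0.0003],"twist":[0,0,0],"hand":1},
    {"xyz":[0,-0.0002,0.0007],"twist":[0,0,0],"hand":1},
    {"xyz":[0,-0.0002,0.0007],"twist":[0,0,0],"hand":1},
    {"xyz":[0,-0.0002,0.0007],"twist":[0,0,0],"hand":1},
    {"xyz":[0,-0.0002,0.0007],"twist":[0,0,0],"hand":1},
  ],
)

```text
clock: 39.85
ee_pos: [634.8, -147.1, 246.2]
orientation: [-0.107, -0.613, 0.771, 0.134]
contact_force: [-0.1, 1.2, 5.6]
gripper_width: 0.338
```

>>> step_arm(
  motion=[
    {"xyz":[0,0.0001,-0.0004],"twist":[0,0,0],"hand":1},
    {"xyz":[0,0.0001,-0.0004],"twist":[0,0,0],"hand":1},
    {"xyz":[0,0.0001,-0.0004],"twist":[0,0,0],"hand":1},
    {"xyz":[0,0.0001,-0.0004],"twist":[0,0,0],"hand":1},
    {"xyz":[0,0.0001,-0.0004],"twist":[0,0,0],"hand":1},
  ],
)

```text
clock: 40.35
ee_pos: [634.7, -147.1, 246.2]
orientation: [-0.108, -0.613, 0.771, 0.134]
contact_force: [-0.2, -0.3, 4.3]
gripper_width: 0.338
```

```bash
cat > rim.py <<'E'
from h import *
import sys
t=sys.argv[1];c=bot.get_calibration('wrist');grab('wrist',t);grab('side',t)
P,uv=cloud('wrist',np.load(f'pics/wrist{t}.npy'),c);r=np.hypot(P[:,0]-639.5,P[:,1]+147.6);m=(r<29)&(r>21)&(P[:,2]>120)&(P[:,2]<200)
h=np.histogram(P[m,2],np.arange(160,200));print([(int(a),int(b)) for a,b in zip(h[1],h[0]) if b>20])
P,uv=cloud('side',np.load(f'pics/side{t}.npy'),box=[330,190,362,250]);m=(np.hypot(P[:,0]-637,P[:,1]+151)<29);h=np.histogram(P[m,2],np.arange(150,210,2));print([(int(a),int(b)) for a,b in zip(h[1],h[0]) if b>3])
s=bot.sense();print(s['clock'],s['contact_force'])
E
python3 rim.py 17;python3 held.py 18;  python3 place.py 639.4 -147.6 158 -13
```

```text
[(160, 51), (161, 58), (162, 52), (163, 57), (164, 62), (165, 61), (166, 53), (167, 60), (168, 58), (169, 59), (170, 59), (171, 68), (172, 59), (173, 65), (174, 69), (175, 63), (176, 63), (177, 61), (178, 76), (179, 63), (180, 73), (181, 66), (182, 75), (183, 71), (184, 74), (185, 68), (186, 96), (187, 143), (188, 278), (189, 726), (190, 248)]
[(152, 4), (154, 9), (156, 11), (158, 12), (160, 12), (162, 13), (164, 9), (166, 16), (168, 16), (170, 11), (172, 18), (174, 11), (176, 15), (178, 19), (180, 24), (182, 31), (184, 33), (186, 28), (188, 60), (190, 23), (192, 8), (194, 7), (196, 4), (198, 8), (200, 9), (202, 7), (204, 8), (206, 7)]
40.45 [-0.16552496 -0.09018916  5.01943483]
axis pt at tool z=-11 [-0.15 -0.86] u tool [ 0.0014  0.3324 -0.9431] 5650 0.6743370467975465 angle 19.416717846405213
[(-98, 11), (-94, 18), (-90, 24), (-86, 47), (-82, 104), (-78, 206), (-74, 234), (-70, 185), (-66, 179), (-62, 212), (-58, 206), (-54, 220), (-50, 235), (-46, 246), (-42, 262), (-38, 278), (-34, 289), (-30, 314), (-26, 329), (-22, 378), (-18, 424), (-14, 325), (-10, 466), (-6, 505), (-2, 538), (2, 572), (6, 632), (10, 675), (14, 788), (18, 981), (22, 576), (26, 10), (30, 6), (34, 4)]
top [(21, 80), (22, 1111), (23, 150), (24, 91), (25, 87), (26, 84), (27, 93), (28, 87), (29, 124), (30, 437), (31, 24)]
world u [ 0.006 -0.001  1.   ]
TCP [ 635.  -146.8  246.1]
xyz mm [-0.4 -0.2  0. ] twist [ 0.006  0.    -0.001]
now foot [ 638.5 -147.8  158.1] u [ 0.0063 -0.0013  1.    ] F [0.8 0.1 5.2] t 40.5
```

View pics/wrist17.png

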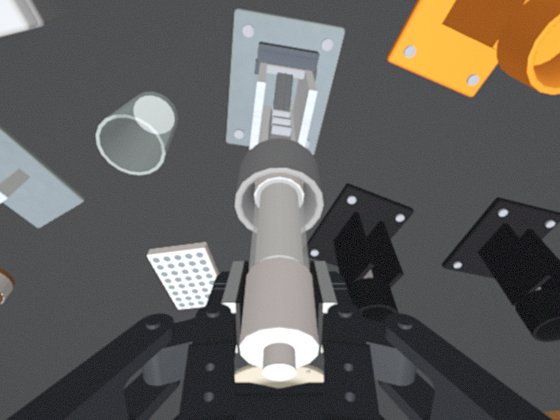

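Rim unchanged at 189.5 and the foot is 31 mm below it, so the column stands on the floor. Releasing.

>>> step_arm(
  motion=[
    {"xyz":[0,0,0],"twist":[0,0,0],"hand":0.6},
    {"xyz":[0,0,0],"twist":[0,0,0],"hand":0.4},
    {"xyz":[0,0,0],"twist":[0,0,0],"hand":0.2},
    {"xyz":[0,0,0],"twist":[0,0,0],"hand":0},
    {"xyz":[0,0,0],"twist":[0,0,0],"hand":0},
  ],
)

```text
clock: 41.0
ee_pos: [634.6, -147.0, 246.0]
orientation: [-0.108, -0.613, 0.771, 0.134]
contact_force: [0.1, -0.6, -0.1]
gripper_width: 1.0
```

>>> step_arm(
  motion=[
    {"xyz":[0,0,-0.01],"twist":[0,0,0],"hand":0},
    {"xyz":[0,0,-0.03],"twist":[0,0,0],"hand":0},
    {"xyz":[0,0,-0.055],"twist":[0,0,0],"hand":0},
    {"xyz":[0,0,-0.08],"twist":[0,0,0],"hand":0},
    {"xyz":[0,0,-0.1],"twist":[0,0,0],"hand":0},
  ],
)

```text
clock: 41.5
ee_pos: [668.4, -154.9, 342.5]
orientation: [-0.107, -0.613, 0.771, 0.133]
contact_force: [0.1, 0.5, 0.1]
gripper_width: 0.999
```

>>> step_arm(
  motion=[
    {"xyz":[0,0,0],"twist":[0,0,0],"hand":0},
    {"xyz":[0,0,0],"twist":[0,0,0],"hand":0},
    {"xyz":[0,0,0],"twist":[0,0,0],"hand":0},
    {"xyz":[0,0,0],"twist":[0,0,0],"hand":0},
    {"xyz":[0,0,0],"twist":[0,0,0],"hand":0},
  ],
)

```text
clock: 42.0
ee_pos: [667.4, -154.3, 339.7]
orientation: [-0.108, -0.613, 0.771, 0.135]
contact_force: [0.4, -0.1, 0.5]
gripper_width: 0.997
```

```bash
python3 rim.py 19; python3 - <<'E'
from h import *
P,uv=cloud('wrist',np.load('pics/wrist19.npy'));m=(np.hypot(P[:,0]-639.5,P[:,1]+147.6)<25)&(P[:,2]>225)&(P[:,2]<330);Q=P[m]
h=np.histogram(Q[:,2],np.arange(225,300));print([(int(a),int(b)) for a,b in zip(h[1],h[0]) if b>60])
top=Q[(Q[:,2]>275)&(Q[:,2]<280)];print('top centre',cv2.minEnclosingCircle(cv2.convexHull(top[:,:2].astype(np.float32))) if len(top)>5 else 0)
grab('scene','19')
a=cv2.imread('pics/side19.png')[130:280,290:420];b=cv2.imread('pics/scene19.png')[140:290,140:290];c=cv2.imread('pics/wrist19.png')
cv2.imwrite('pics/m19.png',np.hstack([cv2.resize(i,(266,300)) for i in(a,b,c)]))
for n in('scene','side'):
  for t in('beaker','jar'): print(n,t,[(r['conf'],r['extent']) for r in bot.boxes_of(n,t)][:2])
E
```

```text
[(160, 21), (161, 27), (162, 22), (163, 32), (164, 22), (165, 27), (166, 25), (167, 25), (168, 28), (169, 26), (170, 31), (171, 23), (172, 32), (173, 22), (174, 30), (175, 29), (176, 24), (177, 26), (178, 29), (179, 28), (180, 27), (181, 29), (182, 34), (183, 25), (184, 36), (185, 29), (186, 38), (187, 46), (188, 131), (189, 295), (190, 186)]
[(154, 10), (156, 10), (158, 13), (160, 9), (162, 14), (164, 13), (166, 10), (168, 18), (170, 14), (172, 11), (174, 14), (176, 15), (178, 20), (180, 27), (182, 31), (184, 32), (186, 24), (188, 54), (190, 36), (192, 7), (194, 6), (196, 6), (198, 9), (200, 6), (202, 8), (204, 7), (206, 5)]
42.1 [-0.39464185  0.24370608  0.24547425]
[(278, 324), (279, 484), (286, 75), (287, 142)]
top centre ((640.941162109375, -148.27734375), 15.251166343688965)
scene beaker [(0.67, [248.5, 240.0, 267.8, 274.5])]
scene jar [(0.7, [396.0, 220.2, 419.9, 255.8])]
side beaker [(0.85, [317.5, 203.3, 334.5, 229.6])]
side jar [(0.75, [218.5, 141.3, 238.1, 170.7])]
```

View pics/m19.png

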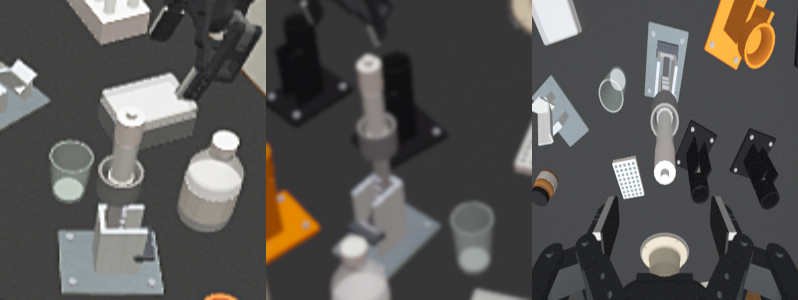

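```bash
python3 -c "
from plant import bot
print(bot.job_done(), bot.sense()['clock'])"
```

```text
the job is handed in; nothing more can be done
the job is handed in; nothing more can be done
```

The holder is on the third notch and the column stands upright in its cup, nipple up; I handed the job in at about 42 s of the 72 s.

**One slip:** the first pull passed three clicks, at about 20, 35 and 50 mm of travel. While I then lowered the cup onto the pawl and let go, it dropped back to the second notch, with the rim only 38 mm up. I gripped it again, pulled it past the third click at about 50 mm, and let go without lowering it. If the clicks themselves are counted, the pawl clicked four times in all.

**Column:** the arm could not tilt far enough to line up with the column, so I gripped it at an angle to the tool. I stood it upright over the cup and lowered it until its foot met the floor, with about 5 N of contact, then let go.

**Last checks:**
- **Holder:** the rim sits about 52.7 mm above its start. That fits the third notch, and it did not move when I set the column down.
- **Column:** its top centre is within about 1.5 mm of the cup's axis. Its top height puts the foot within about 1 mm of the cup floor.
- **Beaker and jar:** they are where they were, to within the detector's 1–3 pixels.
- **Robot:** the gripper is open and well clear, touching nothing.
- **Disagreements:** the side camera reads y about 4–5 mm off from the other two, so I used the wrist camera. I never saw the pawl's full 8–11 N drop in the force readings. I counted the clicks from the 15 mm spacing and the camera heights instead.

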